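# Thread comb check on a microscope stand's lifting spindle

### The arm

A 7-joint arm with a two-finger parallel gripper is mounted at the origin on the work surface. World frame = base frame: x ahead of the robot, y to its left, z up, the work surface at z = 0. Lengths are in m, angles in rad, forces in N, time in s.
With the tool pointing down it reaches from about 0.4 to 0.85 m from the base axis. Payload 4.5 kg.
Tool frame: the origin (TCP) lies between the finger pads; the fingertips stand 19 mm ahead of it and the grasp point (between the pads) is the TCP; z points along the fingers, y is the direction in which the jaws open and shut (so a half turn about z gives the same grasp; the last joint's range is limited). The gripper opens to 88 mm and grips with 3 to 60 N. Pads are 18 mm wide; open, the fingers measure 123 mm over their backs; the gripper's body (75 mm by 187 mm) begins 45 mm behind the grasp point.
Start: joints at [-1.17, 0.689, -0.195, 1.565, 0.157, 0.902, -0.215], TCP at [0.224, 0.583, 0.221] pointing down, gripper open.
Joint ranges: [-3.01, 3.01], [-0.46, 2.08], [-1.47, 1.51], [0.13, 2.56], [-1, 4.14], [0.04, 2.09], [-2.66, 2.66]. Speed limits (rad/s): [2.57, 2.57, 3.14, 3.14, 3.14, 3.14, 3.14].

### API

Orientations are given as a unit quaternion [x, y, z, w].
In Python, from plant import status, snapshot, finish_job, cut_out, tip_of gives the robot as it stands. The module is installed in compiled form; this text tells all that it offers.
- The arm moves only by the tool carry_out, never from a script. Its arguments are lists of equal length, an entry for each row: "linear": the shift along the world's x, y, z in m, a list of three; "roll": the turn about the world's z in rad. A call has 1 to 8 rows; each row is the pose to reach, as a shift and turn from the pose measured when the call began; what a row does not reach only later rows make up. A row lasts 1/12 s, in which the tool goes at most 41.7 mm and 7.16 degrees, less where a joint would pass 70% of its speed; a pose out of reach is approached as far as the arm can. A call with a gripper value outside its range is refused whole. "gripper" is the opening, from 0 (shut) to 1 (fully open), set as the call begins (left out, the last holds). The fingers move at their own pace and stop on an object; "grip_force" is the grip in N (left out, the last holds). Time passes only in rows, so rows that repeat a pose let the fingers close. It gives the time, the measured TCP pose, the force and the opening at its end, in the units of the state.
- status.get_state(): the state, without advancing time (a new reading comes with each control period).
- snapshot(name): name is "scene" or "top" or "wrist"; returns a dict with "img" (400x640x3 uint8, red, green, blue), "range_z" (400x640 float32, m along the optical axis (not along the pixel's ray), 0 where there is no reading), "fx", "fy", "cx", "cy" (pixels), "world_from_camera" (4x4, takes a point from camera to world coordinates). Camera axes: x right, y down, z forward; pixel columns grow to the right and rows downward; lengths in m; the calibration is good to about 2 mm. A picture is of the moment at which its call begins.
- finish_job(): hands the job in, once; it reports no verdict.
Trained networks look in a picture, given as the dict that the camera call returned (one of the last four; its "shot" number tells which), for a name from the list of things; names that differ only in an ending like _2 or _b are one class to them, and where a whole thing is asked for, a point or a joint stands for the part that bears it (a point fixed in the world has none). Each returns a list of dicts, best first, with "confidence" (0 to 1); they miss things now and then, are a little off and sometimes report something else, mostly with a low value. They report only what shows in the picture. A call takes as long as a camera call. They do not tell look-alikes from the thing itself.
- cut_out(picture, query): "region" (400x640 bool, what is visible of it) and "pixel" ([column, row] in pixels, amid what is visible of it).
- tip_of(picture, query): "pixel" ([column, row] in pixels: a listed point, or the origin of a listed thing).
The state is a dict: "clock": time; "q": joint angles; "qd": joint speeds; "joint_torque": joint torques, N m; "tool_pos": TCP position; "eef_rot": TCP orientation; "contact_force": force on the tool from outside, world axes, zero at the start; "moment": the same for the moment, N m; "opening": opening from 0.0 (shut) to 1.0 (fully open).
Only numpy, scipy, OpenCV 4.12 (cv2) and the standard library are available. Lean on these libraries where they do the work, as an engineer would, in place of code of your own. Each camera call takes 0.05 s, during which the arm holds its last target.

### The job

Check the pitch of the lifting spindle clamped over the lit stage: take the comb leaf with the orange grip out of its wooden block, seat its teeth upright along the top of the thread, feeling for the grooves, until it sits fully home and flat from end to end, and hold it there under light pressure for a second. Never press harder than a firm fingertip (about 20 N), do not drop the leaf, and put it back fully home in its own slot, leaving the other leaves, the brass nut and the dish where they are.

Things in the scene. Friction and masses are not known exactly. Their poses are not given: they have to be found in the camera images.
- stand: cream base of a stereo microscope, fixed, on levelling feet screwed out 2 to 10 mm. Origin: middle of the deck's underside. Deck 200 mm (x) by 270 mm (y), 45 mm high, lit glass disc in its middle; at +y a raised block 100 mm wide, to 101 mm high, with empty column socket. Two V-blocks hold the steel spindle along y; each has a clamp stirrup with black screw at y = +-76 to 92 mm, 113 mm high
- thread_mid (a point): point on the spindle's axis half way between the V-blocks, 77 mm above the stand's origin; frame parallel to the stand's (y along the spindle, z up). Right-hand trapezoidal thread Tr 36 x 10: pitch 10 mm, crests 36 mm in diameter and 3.7 mm wide, grooves 6.3 mm wide at the mouth, 3.3 mm at the bottom, 5.5 mm deep, flanks 15 degrees; threaded over y = -60 to +60 mm
- thread_top (a point): point 18 mm above thread_mid, at the height of the crest tops. The spindle is clamped turned to any angle, so where the grooves fall along y is in no pose (anywhere within a pitch; this point may be on a crest or a groove): find them by feel or by eye. The clamp does not give; steel on steel, stiff contact
- comb_orange: the comb leaf to use, 10 mm pitch, about 70 g: steel blade 52 mm long (x), 3 mm thick (y), under an orange grip 40 mm (x) by 14 mm (y), z = 26 to 64 mm. Origin: middle of the row of tooth tips; z up. In the block it hangs by the underside of the grip, blade in the slot, origin 8 mm above the bench
- comb_grip (a point): middle of the orange grip, 45 mm above the tooth tips; hold it here or a little higher, across its 14 mm thickness (the comb's y)
- tooth_a (a point): tip of the orange comb's end tooth at its x = -20 mm. Five teeth, at x = -20, -10, 0, 10, 20 mm, 4.8 mm high, 2.4 mm wide at the tip and 5 mm at the root: about 0.7 mm free on each side when seated
- tooth_b (a point): tip of the orange comb's end tooth at its x = +20 mm. Riding on the crests, the tips are 18 mm above the spindle's axis; fully seated, with the edge between the teeth down on the crests, they are 13.2 mm above it
- rack: wooden storage block, fixed to the bench, 85 mm (x) by 210 mm (y) by 34 mm high, origin under its middle. Three slots right through it, each 57 mm along x and 7 mm along y, at y = -72, 0 and +72 mm; the three combs hang in them in any order, blades along x
- comb_blue: another comb leaf (8 mm pitch, blue grip), same size and frame as the orange one; leave it in the block
- comb_white: another comb leaf (6 mm pitch, white grip), same size and frame as the orange one; leave it in the block
- nut: loose brass flange nut of the spindle standing on the stand's raised block, 68 mm flange, 45 mm high, origin under its middle; leave it alone
- dish: closed glass dish with a beetle, 90 mm across, 16 mm high, origin under its middle; leave it alone
Mind the look-alikes: they are no part of the job. Of the things that look like the rack, take the one that is nearest to the robot's base at the start.

How it is judged:
By the outcome, as a careful person would: the job done as asked, in the order asked, and still so for the second after the job is handed in, with the robot touching nothing.
It also fails if it takes over 54 s, if anything falls off the work surface, if the arm or the gripper's body presses on something with over 40 N, if the wrist force passes 120 N, or if a joint passes its speed limit or range.

## Working session

There is one attempt and no reset: what is moved stays moved. The work goes in short steps, Python scripts to look and compute and a tool call to move; the robot and the scene stay as the last step left them, time stands still between calls to the robot, and variables do not carry over. Pictures are saved under pics/ and viewed, and the job is handed in when it is done.

Besides the shell and the picture viewer there is one more tool, called as name(argument=value, ...), one argument or row to a line, values as JSON. carry_out: Moves the arm, as the interface text tells. Its arguments: {"type":"object","properties":{"linear":{"type":"array"},"roll":{"type":"array"},"gripper":{"type":"number"},"grip_force":{"type":"number"}},"required":["linear","roll"]}

```bash
mkdir -p pics
cat > h.py <<'E'
import numpy as np, cv2
from plant import status, snapshot, finish_job, cut_out, tip_of
def save(p,n,crop=None,s=1):
    im=p["img"][:,:,::-1]
    if crop: im=im[crop[1]:crop[3],crop[0]:crop[2]]
    im=cv2.resize(im,None,fx=s,fy=s,interpolation=cv2.INTER_CUBIC) if s!=1 else im
    cv2.imwrite("pics/"+n+".png",im)
def ray(p,px):
    T=p["world_from_camera"]; d=np.array([(px[0]-p["cx"])/p["fx"],(px[1]-p["cy"])/p["fy"],1.])
    return T[:3,3],T[:3,:3]@d
def atz(p,px,z):
    o,d=ray(p,px); return o+d*(z-o[2])/d[2]
def cloud(p):
    v,u=np.mgrid[0:400,0:640]; z=p["range_z"]
    c=np.stack([(u-p["cx"])/p["fx"]*z,(v-p["cy"])/p["fy"]*z,z],-1)
    T=p["world_from_camera"]; w=c@T[:3,:3].T+T[:3,3]; w[z==0]=np.nan; return w
E
python3 - <<'E'
from h import *
np.set_printoptions(precision=4,suppress=True)
for n in ["scene","top","wrist"]:
    p=snapshot(n); save(p,n+"0"); print(n,p["fx"],p["world_from_camera"])
    for q in (["stand","rack","comb_orange","comb_blue","comb_white","nut","dish"] if n!="wrist" else ["rack","comb_orange"]):
        print(q,[(np.round(r["pixel"]),round(r["confidence"],2)) for r in cut_out(p,q)])
print(status.get_state())
E
```

```text
scene 477.50471249428404 [[ 0.7606  0.3499 -0.5469  1.3006]
 [ 0.6491 -0.4285  0.6286 -0.865 ]
 [-0.0144 -0.8331 -0.553   0.8338]
 [ 0.      0.      0.      1.    ]]
stand [(array([379., 187.]), 0.74), (array([329., 290.]), 0.32)]
rack [(array([258., 258.]), 0.96), (array([194., 326.]), 0.6)]
comb_orange [(array([272., 224.]), 0.7)]
comb_blue [(array([242., 252.]), 0.76), (array([378., 184.]), 0.41)]
comb_white [(array([274., 226.]), 0.64), (array([255., 240.]), 0.61)]
nut [(array([394., 146.]), 0.68)]
dish [(array([328., 292.]), 0.82), (array([272., 223.]), 0.21)]
top 393.0163700370925 [[ 0.0171 -0.9869  0.1607  0.4056]
 [-0.9998 -0.0175 -0.001  -0.0629]
 [ 0.0038 -0.1606 -0.987   1.1572]
 [ 0.      0.      0.      1.    ]]
stand [(array([223., 205.]), 0.9)]
rack [(array([376., 237.]), 0.92), (array([471., 204.]), 0.81)]
comb_orange [(array([355., 243.]), 0.5)]
comb_blue [(array([406., 231.]), 0.46)]
comb_white [(array([382., 234.]), 0.57), (array([223., 204.]), 0.56)]
nut [(array([165., 213.]), 0.7)]
dish [(array([380., 157.]), 0.72)]
wrist 313.7879839375803 [[ 0.3578  0.8976  0.2575  0.1585]
 [ 0.9338 -0.3442 -0.098   0.6093]
 [ 0.0007  0.2755 -0.9613  0.3862]
 [ 0.      0.      0.      1.    ]]
rack []
comb_orange []
{'clock': 0.95, 'q': array([-1.1702,  0.6891, -0.1946,  1.5653,  0.1573,  0.9025, -0.2151]), 'qd': array([-0.001 ,  0.0001, -0.0002, -0.0013, -0.0009,  0.    , -0.0007]), 'joint_torque': array([ -0.0005, -52.7503,  -1.2677, -15.3748,  -0.052 ,  -0.0009,
         0.    ]), 'tool_pos': array([0.2241, 0.5835, 0.2207]), 'eef_rot': array([ 0.1824,  0.9832,  0.0001, -0.    ]), 'contact_force': array([-0.3664,  0.6781,  0.4789]), 'moment': array([-0.018 , -0.0483, -0.0437]), 'opening': 1.0036703524657495}
```

View pics/scene0.png

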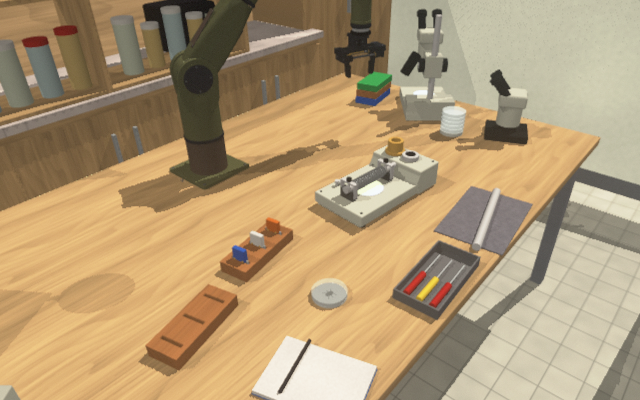

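View pics/top0.png

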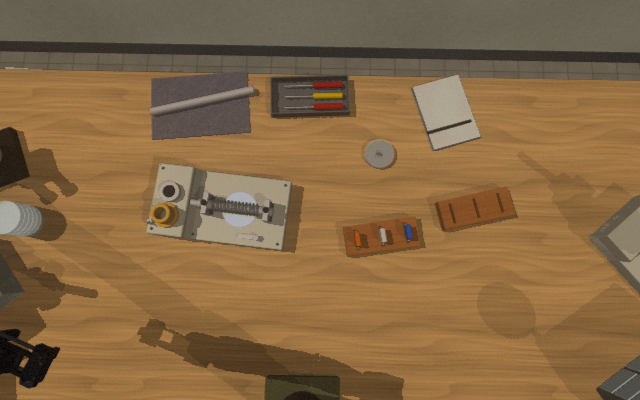

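Run:
```python
from h import *
np.set_printoptions(precision=4,suppress=True)
p=snapshot("top"); save(p,"cropA",(330,200,440,270),7); save(p,"cropB",(140,150,300,260),5)
w=cloud(p)
for q in ["rack","comb_orange","stand","nut"]:
    for r in cut_out(p,q)[:2]:
        m=r["region"]; P=w[m]; P=P[~np.isnan(P[:,0])]
        print(q,r["pixel"],r["confidence"],m.sum(),P.min(0),P.max(0),np.median(P,0))
        c,s,a=cv2.minAreaRect((P[:,:2]*1000).astype(np.float32)); print("  rect",c,s,a)
for q in ["comb_orange","comb_grip","tooth_a","thread_top","thread_mid","rack","stand","comb_blue","comb_white"]:
    for r in tip_of(p,q)[:2]:
        z={"comb_grip":.053,"thread_top":.1,"thread_mid":.082}.get(q,0.0); print(q,r["pixel"],r["confidence"],atz(p,r["pixel"],z))
s=snapshot("scene")
for q in ["comb_orange","comb_grip","thread_top","thread_mid","rack"]:
    for r in tip_of(s,q)[:2]:
        z={"comb_grip":.053,"thread_top":.1,"thread_mid":.082}.get(q,0.0); print("S",q,r["pixel"],r["confidence"],atz(s,r["pixel"],z))
np.savez("d.npz",w=w,img=p["img"],w2=cloud(s),img2=s["img"]); save(s,"cropC",(215,205,305,280),7)
```

```text
rack [378.1, 237.4] 0.82 1897 [ 0.4362 -0.3259 -0.0033] [ 0.5554 -0.1062  0.0713] [ 0.491  -0.2126  0.0335]
  rect (492.9491882324219, -221.16897583007812) (90.30400085449219, 221.85218811035156) 10.581387519836426
rack [471.5, 207.1] 0.74 2221 [ 0.5146 -0.616  -0.006 ] [ 0.6421 -0.3785  0.0431] [ 0.5778 -0.4852  0.0331]
  rect (583.1920166015625, -497.27093505859375) (90.5179443359375, 228.4071044921875) 13.67403507232666
comb_orange [354.1, 239.2] 0.55 71 [ 0.4609 -0.1496  0.0459] [ 0.4987 -0.1355  0.0744] [ 0.4795 -0.1436  0.0701]
  rect (480.1556396484375, -144.06631469726562) (38.44667053222656, 12.89540958404541) 8.799613952636719
stand [223.4, 202.4] 0.86 8948 [ 0.4515  0.0466 -0.0055] [0.6792 0.4569 0.1225] [0.5642 0.2344 0.0526]
  rect (571.693603515625, 250.9656219482422) (394.65423583984375, 211.26507568359375) 84.66472625732422
nut [164.0, 213.7] 0.94 536 [0.503  0.3453 0.0876] [0.5673 0.4241 0.1397] [0.5318 0.3711 0.1171]
  rect (533.9789428710938, 381.9873352050781) (70.49125671386719, 68.79743957519531) 63.57523727416992
comb_orange [354.6, 243.2] 0.66 [ 0.4718 -0.142 
[... 345 characters left out ...]
 206.5] 0.8 [ 0.5867 -0.4815  0.    ]
stand [243.8, 208.4] 0.88 [0.5691 0.188  0.    ]
stand [358.8, 245.8] 0.4 [ 0.4644 -0.1544  0.    ]
comb_blue [403.6, 230.6] 0.47 [ 0.5113 -0.2864  0.    ]
comb_white [380.5, 234.9] 0.65 [ 0.4975 -0.2181  0.    ]
S comb_orange [274.3, 236.0] 0.46 [ 0.4686 -0.1326  0.    ]
S comb_grip [268.5, 235.5] 0.74 [ 0.5078 -0.1876  0.053 ]
S comb_grip [275.5, 224.8] 0.48 [ 0.4872 -0.1408  0.053 ]
S thread_top [367.0, 173.9] 0.73 [0.5638 0.1822 0.1   ]
S thread_mid [367.4, 179.9] 0.64 [0.5686 0.1787 0.082 ]
S thread_mid [242.6, 266.8] 0.29 [ 0.5787 -0.3383  0.082 ]
S rack [259.9, 256.3] 0.76 [ 0.5036 -0.2218  0.    ]
S rack [196.0, 329.9] 0.62 [ 0.583 -0.494  0.   ]
```

View pics/cropA.png

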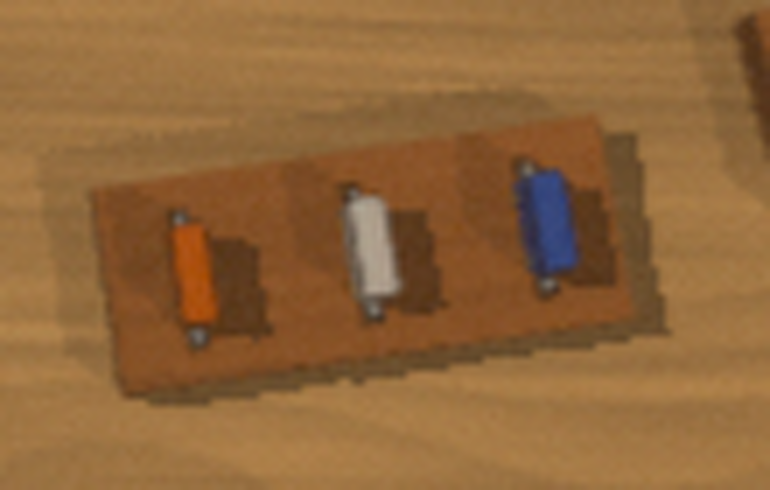

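View pics/cropB.png

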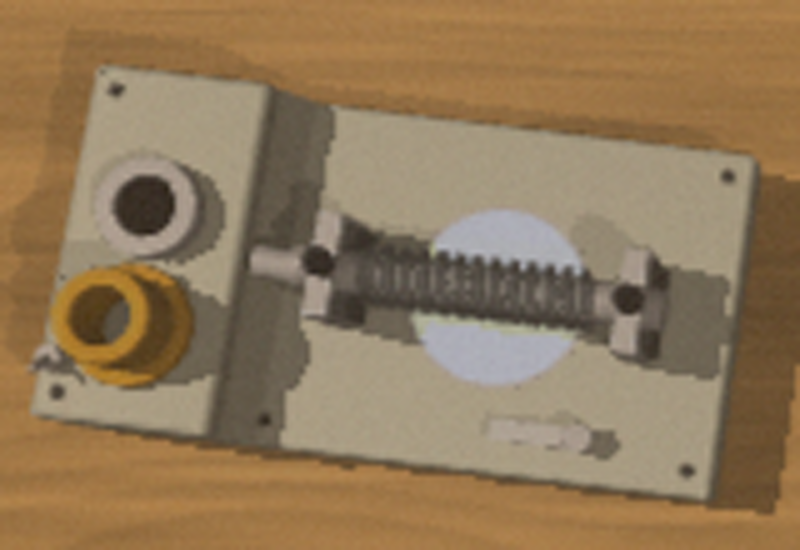

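Run:
```python
from h import *
np.set_printoptions(precision=4,suppress=True)
d=np.load("d.npz")
for k in ("w","w2"):
    w=d[k]
    m=(w[...,2]>.03)&(w[...,2]<.038)&(w[...,0]>.42)&(w[...,0]<.57)&(w[...,1]>-.34)&(w[...,1]<-.09)
    P=(w[m][:,:2]*1000).astype(np.float32); print(k,"rack",len(P),cv2.minAreaRect(P))
    m=(w[...,2]>.045)&(w[...,2]<.06)&(w[...,0]>.43)&(w[...,0]<.72)&(w[...,1]>.03)&(w[...,1]<.33)
    P=(w[m][:,:2]*1000).astype(np.float32); print("deck",len(P),cv2.minAreaRect(P),np.median(w[m][:,2]))
    m=(w[...,2]>.09)&(w[...,2]<.105)&(w[...,0]>.5)&(w[...,0]<.63)&(w[...,1]>.12)&(w[...,1]<.26)
    P=w[m]; u,s,v=np.linalg.svd(P[:,:2]-P[:,:2].mean(0),full_matrices=False); print("spindle",len(P),P.mean(0),v[0],P[:,2].max())
    m=(w[...,2]>.06)&(w[...,2]<.08)&(w[...,0]>.43)&(w[...,0]<.53)&(w[...,1]>-.18)&(w[...,1]<-.12)
    P=(w[m][:,:2]*1000).astype(np.float32); print("orange",len(P),cv2.minAreaRect(P),np.median(w[m][:,2]))
```

```text
w rack 1746 ((492.909912109375, -215.73223876953125), (85.2167739868164, 210.25926208496094), 9.417816162109375)
deck 5293 ((560.2185668945312, 187.42544555664062), (264.99078369140625, 199.9652862548828), 83.98795318603516) 0.05041378871969071
spindle 350 [0.5599 0.1905 0.0934] [-0.1039 -0.9946] 0.09964289426048434
orange 73 ((481.1225891113281, -144.372802734375), (38.02328109741211, 13.821284294128418), 8.747416496276855) 0.07056365567808176
w2 rack 1116 ((493.35882568359375, -219.010009765625), (89.40315246582031, 212.71324157714844), 9.376263618469238)
deck 2279 ((562.4873046875, 193.72744750976562), (287.2034606933594, 206.57904052734375), 84.72367858886719) 0.05072671338359713
spindle 208 [0.5624 0.1915 0.0947] [-0.0948 -0.9955] 0.10340761590223924
orange 83 ((482.2074890136719, -147.3702850341797), (37.83537292480469, 16.333805084228516), 8.755602836608887) 0.06884254612158969
```

carry_out(
  linear=[
    [0.257,-0.728,0],
    [0.257,-0.728,0],
    [0.257,-0.728,0],
    [0.257,-0.728,0],
    [0.257,-0.728,0],
    [0.257,-0.728,0],
    [0.257,-0.728,0],
    [0.257,-0.728,0],
  ],
  roll=[-0.124,-0.249,-0.373,-0.497,-0.622,-0.746,-0.87,-0.995],
  gripper=0.5,
  grip_force=25,
)

```text
clock: 2.62
tool_pos: [0.3355, 0.2675, 0.221]
eef_rot: [0.632, 0.775, 0.001, 0.0]
contact_force: [-0.2, -0.6, 0.4]
opening: 0.5
```

carry_out(
  linear=[
    [0.1455,-0.412,-0.02],
    [0.1455,-0.412,-0.02],
    [0.1455,-0.412,-0.02],
    [0.1455,-0.412,-0.02],
    [0.1455,-0.412,-0.02],
    [0.1455,-0.412,-0.02],
    [0.1455,-0.412,-0.02],
    [0.1455,-0.412,-0.02],
  ],
  roll=[-0.124,-0.249,-0.373,-0.497,-0.622,-0.746,-0.87,-0.995],
)

```text
clock: 3.28
tool_pos: [0.4465, -0.0468, 0.2059]
eef_rot: [0.926, 0.377, 0.001, 0.0]
contact_force: [0.7, 0.9, -0.0]
opening: 0.497
```

```bash
python3 -c "
from plant import status;s=status.get_state();import math
print(s['tool_pos'],2*math.degrees(math.atan2(s['eef_rot'][1],s['eef_rot'][0]))-90,s['q'])"
```

```text
[ 0.44648372 -0.04682055  0.20593689] -45.65502224802701 [-0.18042346  0.50734666  0.27746951  2.10899804 -0.25603609  0.5542979
 -0.5145327 ]
```

carry_out(
  linear=[
    [0.0345,-0.0977,-0.02],
    [0.0345,-0.0977,-0.03],
    [0.0345,-0.0977,-0.04],
    [0.0345,-0.0977,-0.04],
    [0.0345,-0.0977,-0.04],
    [0.0345,-0.0977,-0.04],
  ],
  roll=[-0.124,-0.249,-0.373,-0.497,-0.61,-0.61],
)

```text
clock: 3.78
tool_pos: [0.481, -0.145, 0.1655]
eef_rot: [0.997, 0.08, 0.0, 0.001]
contact_force: [0.1, -0.2, -0.0]
opening: 0.503
```

Run:
```python
from h import *
import math
np.set_printoptions(precision=4,suppress=True)
s=status.get_state()
print(s['tool_pos'],2*math.degrees(math.atan2(s['eef_rot'][1],s['eef_rot'][0]))-90,s['q'],s["contact_force"])
p=snapshot("wrist"); save(p,"w1"); w=cloud(p)
print(p["world_from_camera"])
hsv=cv2.cvtColor(p["img"],cv2.COLOR_RGB2HSV)
for r in cut_out(p,"comb_orange")[:2]:
    P=w[r["region"]]; P=P[~np.isnan(P[:,0])]; print(r["pixel"],r["confidence"],P.min(0),P.max(0))
    T=P[(P[:,2]>.066)&(P[:,2]<.08)]; print(cv2.minAreaRect((T[:,:2]*1000).astype(np.float32)),np.median(T[:,2]))
for r in cut_out(p,"rack")[:2]:
    P=w[r["region"]]; print(r["pixel"],r["confidence"]); T=P[(P[:,2]>.03)&(P[:,2]<.038)]; print(cv2.minAreaRect((T[:,:2]*1000).astype(np.float32)))
```

```text
[ 0.481  -0.145   0.1655] -80.82817151825257 [-0.0435  0.6538  0.3993  2.0076 -0.4549  0.5652 -0.7397] [ 0.1309 -0.1959 -0.0022]
[[ 0.1603 -0.9493 -0.2705  0.5512]
 [-0.9871 -0.1538 -0.0451 -0.133 ]
 [ 0.0012  0.2742 -0.9617  0.331 ]
 [ 0.      0.      0.      1.    ]]
[321.2, 190.8] 0.63 [ 0.4523 -0.1581  0.0004] [ 0.5064 -0.1348  0.075 ]
((480.93450927734375, -144.87295532226562), (39.24041748046875, 13.940446853637695), 9.471402168273926) 0.07306726419575366
[56.5, 86.9] 0.43 [0.4315 0.048  0.0009] [0.6192 0.1812 0.0965]
((550.0479125976562, 96.59274291992188), (16.243257522583008, 57.98107147216797), 86.00643157958984) 0.07384291779927599
[602.0, 152.4] 0.89
((560.5889892578125, -414.9320068359375), (85.43013000488281, 57.94141387939453), 14.055136680603027)
[381.4, 179.5] 0.7
((492.23876953125, -216.2835235595703), (85.55745697021484, 210.75515747070312), 9.607741355895996)
```

View pics/w1.png

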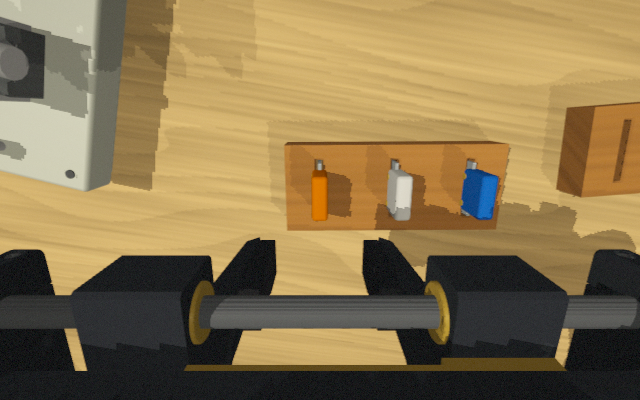

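The wrist view shows the orange grip at (320,195), centred between the fingers, with white at (399,190) and blue at (480,193). Its yaw agrees with the rack's. Next I'll go down and grip it.

carry_out(
  linear=[
    [0,0,-0.04],
    [0,0,-0.075],
    [0,0,-0.095],
    [0,0,-0.1065],
    [0,0,-0.1065],
    [0,0,-0.1065],
  ],
  roll=[0.005,0.005,0.005,0.005,0.005,0.005],
)

```text
clock: 4.43
tool_pos: [0.4812, -0.1437, 0.0597]
eef_rot: [0.996, 0.087, 0.001, 0.0]
contact_force: [0.1, -0.4, 0.2]
opening: 0.499
```

carry_out(
  linear=[
    [0,0,0],
    [0,0,0],
    [0,0,0],
    [0,0,0],
    [0,0,0],
    [0,0,0],
  ],
  roll=[0,0,0,0,0,0],
  gripper=0.0,
  grip_force=30,
)

```text
clock: 4.93
tool_pos: [0.4814, -0.1437, 0.06]
eef_rot: [0.996, 0.087, 0.001, 0.0]
contact_force: [-1.0, 0.5, 0.6]
opening: 0.073
```

Run:
```python
from h import *
s=status.get_state(); print(s["opening"],s["contact_force"],s["tool_pos"])
p=snapshot("wrist"); save(p,"w2")
p=snapshot("scene"); save(p,"s2",(200,160,330,290),5)
```

```text
0.07316724685619784 [-1.00325143  0.45874492  0.60895103] [ 0.48137424 -0.14371041  0.05996101]
```

View pics/w2.png

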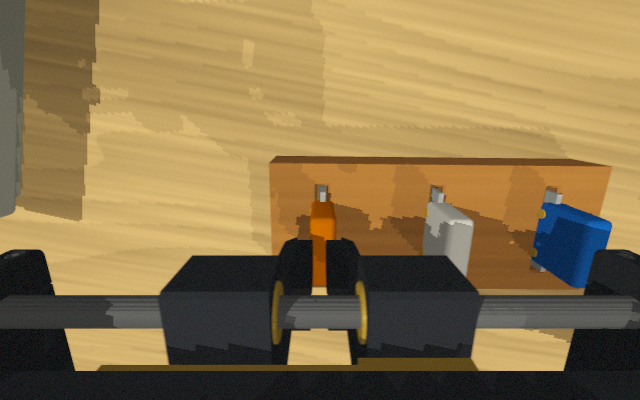

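View pics/s2.png

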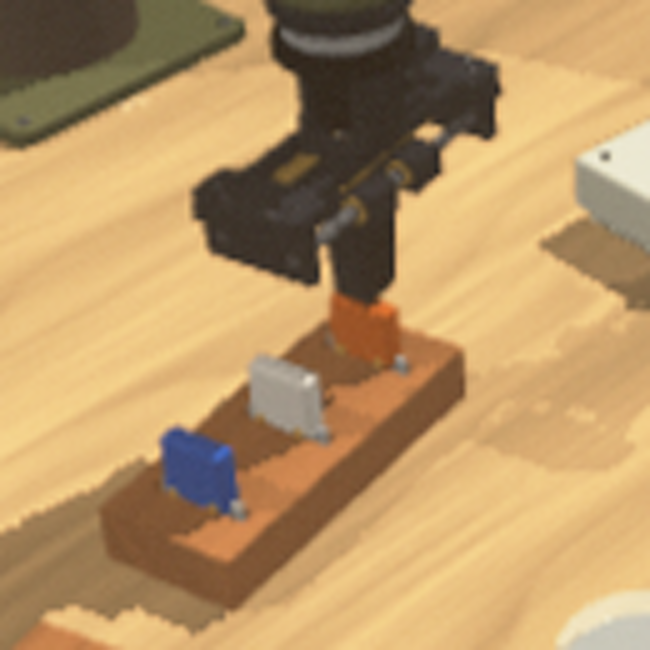

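carry_out(
  linear=[
    [0,0,0.0],
    [0,0,0.005],
    [0,0,0.02],
    [0,0,0.04],
    [0,0,0.07],
    [0,0,0.1],
    [0,0,0.13],
    [0,0,0.14],
  ],
  roll=[0,0,0,0,0,0,0,0],
)

```text
clock: 5.7
tool_pos: [0.4827, -0.1447, 0.2037]
eef_rot: [0.996, 0.087, 0.004, 0.001]
contact_force: [-0.4, 0.4, -0.5]
opening: 0.002
```

Run:
```python
from h import *
s=status.get_state(); print(s["opening"],s["contact_force"],s["tool_pos"])
p=snapshot("scene"); save(p,"s3",(180,100,330,250),5)
```

```text
0.0024495973828025435 [-0.42280776  0.44312501 -0.50311643] [ 0.48273831 -0.14467284  0.2036853 ]
```

View pics/s3.png

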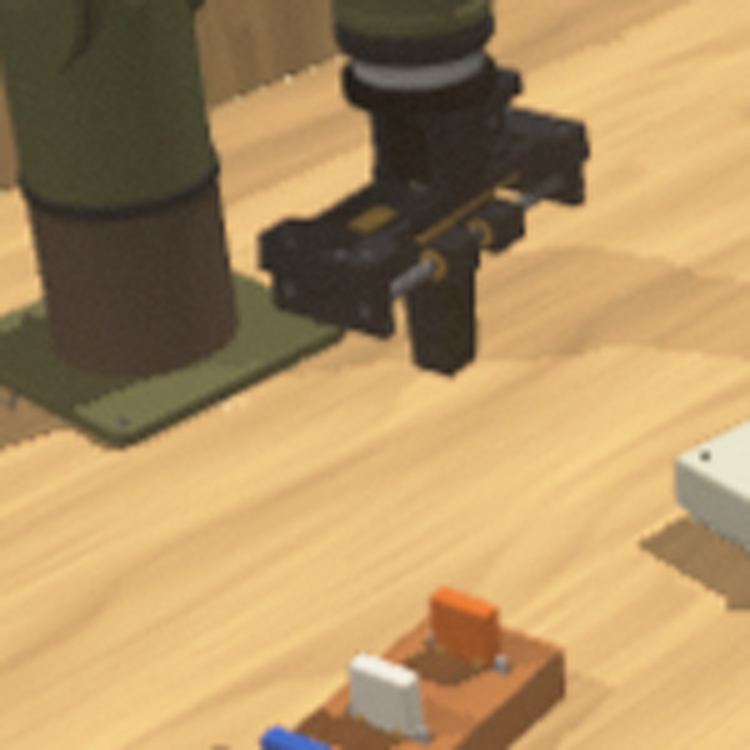

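Run:
```python
from h import *
np.set_printoptions(precision=4,suppress=True)
p=snapshot("wrist"); save(p,"w3"); w=cloud(p)
T=p["world_from_camera"]; s=status.get_state(); print(s["tool_pos"],T[:3,3])
Ti=np.linalg.inv(T)
for dz in (0,-.019,.02):
    c=Ti@np.r_[s["tool_pos"]+[0,0,dz],1]; print(dz,p["cx"]+p["fx"]*c[0]/c[2],p["cy"]+p["fy"]*c[1]/c[2],c[2])
for px in [(300,250),(310,245),(330,245),(340,245),(320,300),(300,330)]:
    print(px,w[px[1],px[0]])
q=snapshot("scene"); W=cloud(q); Ti=np.linalg.inv(q["world_from_camera"])
for dz in (0,-.019):
    c=Ti@np.r_[s["tool_pos"]+[0,0,dz],1]; print("scene",dz,q["cx"]+q["fx"]*c[0]/c[2],q["cy"]+q["fy"]*c[1]/c[2],c[2])
for px in [(268,165),(268,170),(270,173)]: print(px,W[px[1],px[0]])
```

```text
[ 0.4825 -0.1442  0.202 ] [ 0.552  -0.1316  0.37  ]
0 318.4472902546304 241.64176740127084 0.18077616449534828
-0.019 318.3921871220868 229.94845148668927 0.19908701767870896
0.02 318.51879236216797 256.81507413358685 0.1615015821970739
(300, 250) [ 0.4926 -0.1339  0.2395]
(310, 245) [ 0.4917 -0.1384  0.23  ]
(330, 245) [ 0.4931 -0.1479  0.2295]
(340, 245) [ 0.4953 -0.1522  0.2328]
(320, 300) [ 0.5092 -0.1396  0.3028]
(300, 330) [ 0.4728 -0.1386  0.2678]
scene 0 269.24288471859387 178.62558311737794 1.249908285551227
scene -0.019 269.8091872638906 184.84093762875713 1.2604153836442882
(268, 165) [ 0.4947 -0.155   0.2514]
(268, 170) [ 0.4969 -0.1584  0.2392]
(270, 173) [ 0.4957 -0.1515  0.2269]
```

View pics/w3.png

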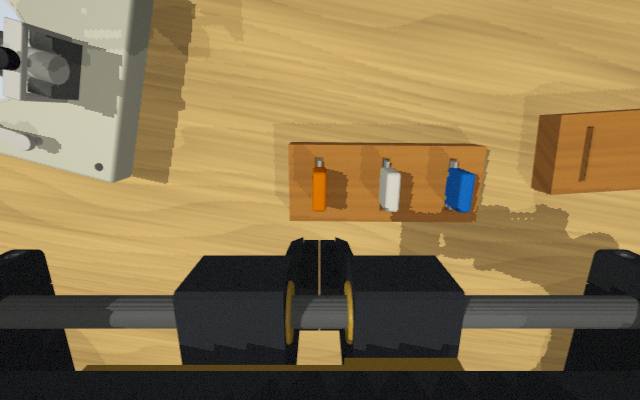

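Run:
```python
from h import *
np.set_printoptions(precision=4,suppress=True)
s=status.get_state(); print(s["tool_pos"],s["eef_rot"])
q=snapshot("scene"); W=cloud(q)
t=s["tool_pos"]
for c in (262,266,268,270,272,274):
    print(c,[(r,np.round(W[r,c],3).tolist()) for r in range(146,186,4)])
m=(abs(W[...,0]-t[0])<.06)&(abs(W[...,1]-t[1])<.12)&(W[...,2]>.15)
Z=W[m]; h,e=np.histogram(Z[:,2],np.arange(.15,.4,.01))
for a,b in zip(e,h):
    k=Z[(Z[:,2]>=a)&(Z[:,2]<a+.01)]
    if b: print(round(a,2),b,k.min(0),k.max(0))
```

```text
[ 0.4816 -0.1436  0.2005] [0.9962 0.0875 0.0019 0.0004]
262 [(146, [0.511, -0.183, 0.321]), (150, [0.496, -0.171, 0.3]), (154, [0.511, -0.185, 0.3]), (158, [0.484, -0.163, 0.271]), (162, [0.479, -0.16, 0.257]), (166, [0.479, -0.162, 0.246]), (170, [0.475, -0.159, 0.232]), (174, [0.179, 0.092, 0.0]), (178, [0.199, 0.073, 0.001]), (182, [0.22, 0.053, 0.001])]
266 [(146, [0.501, -0.161, 0.309]), (150, [0.509, -0.17, 0.304]), (154, [0.517, -0.178, 0.299]), (158, [0.496, -0.16, 0.274]), (162, [0.491, -0.157, 0.259]), (166, [0.493, -0.16, 0.25]), (170, [0.489, -0.158, 0.236]), (174, [0.486, -0.157, 0.223]), (178, [0.211, 0.08, 0.002]), (182, [0.228, 0.064, -0.001])]
268 [(146, [0.505, -0.158, 0.309]), (150, [0.518, -0.171, 0.307]), (154, [0.518, -0.172, 0.297]), (158, [0.495, -0.153, 0.27]), (162, [0.492, -0.152, 0.258]), (166, [0.493, -0.154, 0.247]), (170, [0.495, -0.157, 0.238]), (174, [0.491, -0.155, 0.224]), (178, [0.209, 0.091, -0.004]), (182, [0.236, 0.066, 0.002])]
270 [(146, [0.505, -0.152, 0.307]), (150, [0.52, -0.167, 0.306]), (154, [0.523, -0.171, 0.298]), (158, [0.489, -0.141,
[... 1194 characters left out ...]
.2705] [ 0.4981 -0.152   0.2783]
0.28 109 [ 0.4566 -0.2357  0.28  ] [ 0.5323 -0.0556  0.29  ]
0.29 253 [ 0.4622 -0.2343  0.29  ] [ 0.5322 -0.0537  0.2999]
0.3 267 [ 0.4645 -0.2405  0.3   ] [ 0.5324 -0.0479  0.3099]
0.31 219 [ 0.4648 -0.2422  0.31  ] [ 0.5344 -0.0502  0.32  ]
0.32 550 [ 0.4507 -0.2426  0.32  ] [ 0.5325 -0.0447  0.33  ]
0.33 106 [ 0.4637 -0.1649  0.3301] [ 0.5096 -0.1036  0.34  ]
0.34 100 [ 0.4629 -0.1653  0.3401] [ 0.5085 -0.1003  0.35  ]
0.35 76 [ 0.4651 -0.167   0.35  ] [ 0.5086 -0.1034  0.3599]
0.36 62 [ 0.4673 -0.1633  0.3602] [ 0.5198 -0.1013  0.37  ]
0.37 112 [ 0.4602 -0.1834  0.37  ] [ 0.5207 -0.1006  0.38  ]
0.38 157 [ 0.4497 -0.182   0.38  ] [ 0.5223 -0.1096  0.3899]
```

The fingers closed above the grip. The cameras show the real fingertips at z≈0.219 while the reported TCP z is 0.200, so the true grasp point is about 37 mm above the reported TCP. I'll allow for that offset and check again partway down.

carry_out(
  linear=[
    [0,-0.001,-0.04],
    [0,-0.001,-0.08],
    [0,-0.001,-0.115],
    [0,-0.001,-0.14],
    [0,-0.001,-0.15],
    [0,-0.001,-0.15],
    [0,-0.001,-0.15],
  ],
  roll=[0,0,0,0,0,0,0],
  gripper=0.45,
)

```text
clock: 6.48
tool_pos: [0.4803, -0.1445, 0.0492]
eef_rot: [0.996, 0.087, 0.0, -0.0]
contact_force: [-0.9, 0.3, 0.2]
opening: 0.448
```

Run:
```python
from h import *
np.set_printoptions(precision=4,suppress=True)
s=status.get_state(); print(s["tool_pos"],s["eef_rot"],s["opening"],s["contact_force"])
q=snapshot("scene"); W=cloud(q); save(q,"s4",(200,160,330,290),5)
t=s["tool_pos"]
m=(abs(W[...,0]-t[0])<.06)&(abs(W[...,1]-t[1])<.12)&(W[...,2]>.03)
Z=W[m]
for a in np.arange(.05,.2,.01):
    k=Z[(Z[:,2]>=a)&(Z[:,2]<a+.01)]
    if len(k): print(round(a,2),len(k),k.min(0),k.max(0))
p=snapshot("wrist"); save(p,"w4")
```

```text
[ 0.4803 -0.1445  0.0492] [ 0.9962  0.0872  0.0001 -0.0003] 0.4482223799298641 [-0.9393  0.2555  0.16  ]
0.05 71 [ 0.4767 -0.227   0.0501] [ 0.5153 -0.1357  0.0597]
0.06 78 [ 0.4662 -0.2286  0.0602] [ 0.5145 -0.1206  0.0699]
0.07 121 [ 0.4686 -0.2258  0.07  ] [ 0.5136 -0.1097  0.08  ]
0.08 48 [ 0.4702 -0.181   0.0804] [ 0.4997 -0.106   0.0898]
0.09 47 [ 0.4695 -0.1828  0.0904] [ 0.4973 -0.1059  0.0995]
0.1 39 [ 0.4722 -0.1823  0.1004] [ 0.4993 -0.1065  0.1095]
0.11 42 [ 0.4668 -0.1827  0.1105] [ 0.4983 -0.1046  0.1198]
0.12 18 [ 0.4637 -0.19    0.1211] [ 0.5021 -0.1048  0.1289]
0.13 107 [ 0.4632 -0.2371  0.1302] [ 0.5321 -0.0573  0.1399]
0.14 221 [ 0.4587 -0.2371  0.14  ] [ 0.5308 -0.0553  0.15  ]
0.15 208 [ 0.4608 -0.2405  0.15  ] [ 0.5308 -0.0497  0.1598]
0.16 189 [ 0.4593 -0.243   0.16  ] [ 0.5324 -0.0484  0.17  ]
0.17 499 [ 0.4598 -0.2432  0.1701] [ 0.5336 -0.0478  0.18  ]
0.18 84 [ 0.4613 -0.1666  0.18  ] [ 0.5088 -0.1027  0.1896]
0.19 80 [ 0.466  -0.1673  0.1906] [ 0.5092 -0.1039  0.1998]
0.2 35 [ 0.4653 -0.1659  0.2003] [ 0.5105 -0.1308  0.2095]
```

View pics/s4.png

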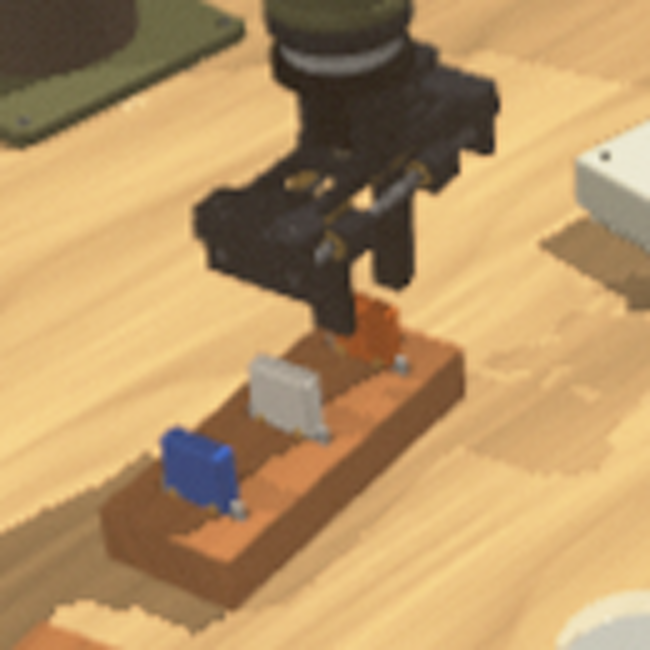

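View pics/w4.png

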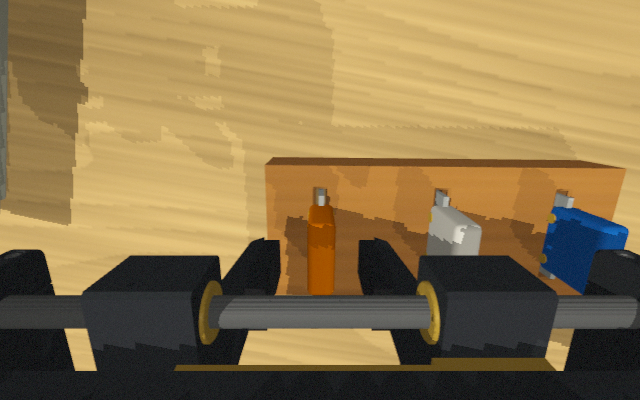

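carry_out(
  linear=[
    [0,0,-0.012],
    [0,0,-0.022],
    [0,0,-0.028],
    [0,0,-0.028],
    [0,0,-0.028],
  ],
  roll=[0,0,0,0,0],
)

```text
clock: 7.0
tool_pos: [0.4815, -0.1446, 0.0227]
eef_rot: [0.996, 0.087, 0.002, 0.0]
contact_force: [-0.2, -0.4, -0.1]
opening: 0.451
```

carry_out(
  linear=[
    [0,0,0],
    [0,0,0],
    [0,0,0],
    [0,0,0],
    [0,0,0],
    [0,0,0],
    [0,0,0],
  ],
  roll=[0,0,0,0,0,0,0],
  gripper=0.0,
  grip_force=35,
)

```text
clock: 7.58
tool_pos: [0.4817, -0.1447, 0.0229]
eef_rot: [0.996, 0.087, 0.002, 0.0]
contact_force: [-0.2, -0.3, 2.8]
opening: 0.161
```

Run:
```python
from h import *
np.set_printoptions(precision=4,suppress=True)
s=status.get_state(); print(s["tool_pos"],s["eef_rot"],s["opening"],s["contact_force"],s["moment"])
q=snapshot("scene"); save(q,"s5",(200,160,330,290),5)
```

```text
[ 0.4817 -0.1447  0.0229] [0.9962 0.0875 0.0018 0.0004] 0.16084107217924215 [-0.2206 -0.2566  2.806 ] [ 0.0084  0.1539 -0.0093]
```

View pics/s5.png

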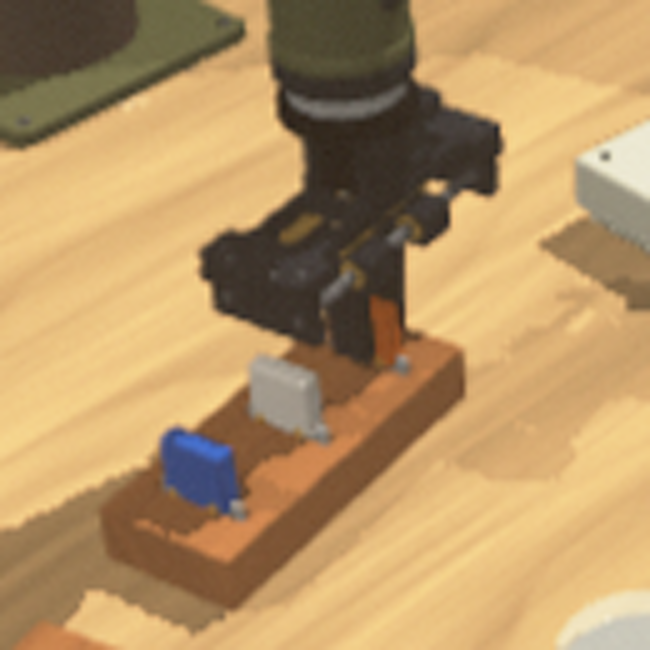

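carry_out(
  linear=[
    [0,0,0.004],
    [0,0,0.015],
    [0,0,0.03],
    [0,0,0.05],
    [0,0,0.08],
    [0,0,0.115],
    [0,0,0.145],
    [0,0,0.145],
  ],
  roll=[0,0,0,0,0,0,0,0],
)

```text
clock: 8.3
tool_pos: [0.4843, -0.1461, 0.1726]
eef_rot: [0.996, 0.087, 0.006, 0.002]
contact_force: [-0.2, -0.5, -2.1]
opening: 0.151
```

Run:
```python
from h import *
np.set_printoptions(precision=4,suppress=True)
s=status.get_state(); print(s["tool_pos"],s["eef_rot"],s["opening"],s["contact_force"],s["moment"])
q=snapshot("scene"); save(q,"s6",(200,100,330,230),5)
p=snapshot("top")
a=atz(p,(203.6,202.4),.1185);b=atz(p,(265.6,210),.1185); print(a,b,(a+b)/2,np.linalg.norm(a-b),np.degrees(np.arctan2(a[0]-b[0],a[1]-b[1])))
```

```text
[ 0.4843 -0.1461  0.1726] [0.9962 0.0871 0.0058 0.0021] 0.15125444682898365 [-0.1968 -0.4622 -2.0632] [0.0256 0.1236 0.0011]
[0.5667 0.2705 0.1185] [0.5491 0.104  0.1185] [0.5579 0.1873 0.1185] 0.16744616617472322 6.026296835208342
```

View pics/s6.png

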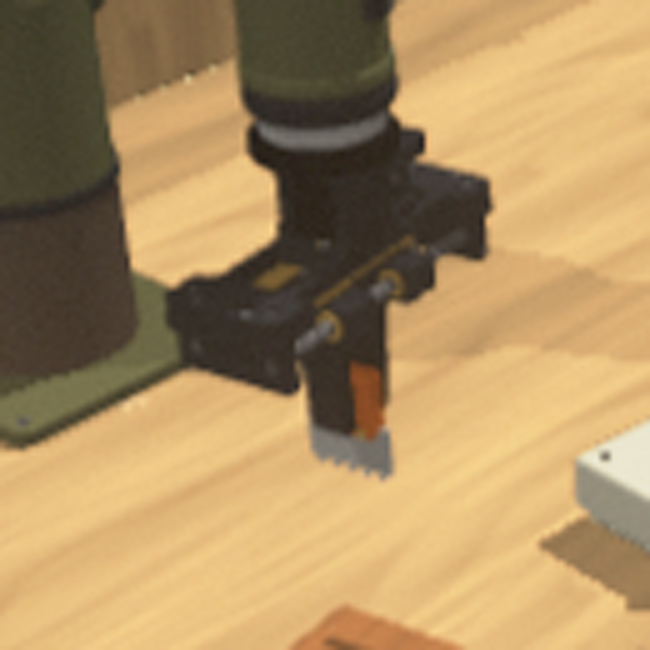

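carry_out(
  linear=[
    [0.0747,0.3336,0],
    [0.0747,0.3336,0],
    [0.0747,0.3336,0],
    [0.0747,0.3336,0],
    [0.0747,0.3336,0],
    [0.0747,0.3336,0],
    [0.0747,0.3336,0],
    [0.0747,0.3336,0],
  ],
  roll=[0.12,0.24,0.36,0.48,0.6,0.72,0.84,0.96],
)

```text
clock: 9.07
tool_pos: [0.5535, 0.1825, 0.1668]
eef_rot: [0.841, 0.54, 0.001, -0.001]
contact_force: [1.0, 0.5, -1.4]
opening: 0.154
```

```bash
python3 -c "
from plant import status;s=status.get_state();import math
print(s['tool_pos'],2*math.degrees(math.atan2(s['eef_rot'][1],s['eef_rot'][0])),s['q'],s['opening'])"
```

```text
[0.55348361 0.18246915 0.16682816] 65.42038522931833 [-0.53175317  0.71407658  0.2360887   1.76540239 -0.24825574  0.69009214
 -0.58803928] 0.1541152588094055
```

carry_out(
  linear=[
    [0.0055,0.005,-0.01],
    [0.0055,0.005,-0.027],
    [0.0055,0.005,-0.027],
    [0.0055,0.005,-0.027],
    [0.0055,0.005,-0.027],
  ],
  roll=[0.12,0.24,0.325,0.325,0.325],
)

```text
clock: 9.48
tool_pos: [0.558, 0.187, 0.1384]
eef_rot: [0.744, 0.668, -0.001, -0.002]
contact_force: [0.6, 0.5, -0.3]
opening: 0.153
```

Run:
```python
from h import *
import math
np.set_printoptions(precision=4,suppress=True)
s=status.get_state(); print(s["tool_pos"],s["eef_rot"],2*math.degrees(math.atan2(s['eef_rot'][1],s['eef_rot'][0])),s["contact_force"],s["moment"])
p=snapshot("wrist"); save(p,"w7"); t=snapshot("top"); save(t,"t7",(180,170,290,240),7); q=snapshot("scene"); save(q,"s7",(310,110,440,230),6)
import pickle; pickle.dump((p,t,q),open("p7.pkl","wb"))
for n,im in (("w",p),("t",t),("s",q)):
    for k in ("thread_top","tooth_a","comb_orange"):
        print(n,k,[(r["pixel"],round(r["confidence"],2)) for r in tip_of(im,k)[:3]])
```

```text
[0.558  0.187  0.1384] [ 0.7439  0.6683 -0.0006 -0.0025] 83.87108912396026 [ 0.582   0.5015 -0.2942] [-0.1216  0.0824 -0.0281]
w thread_top []
w tooth_a [([318.5, 204.7], 0.67)]
w comb_orange [([320.3, 233.8], 0.94)]
t thread_top [([232.7, 206.3], 0.58), ([235.4, 205.8], 0.39)]
t tooth_a [([224.8, 207.0], 0.39), ([242.8, 204.2], 0.38)]
t comb_orange [([230.7, 208.7], 0.48)]
s thread_top [([367.8, 173.7], 0.74), ([367.5, 201.4], 0.63)]
s tooth_a [([373.1, 162.1], 0.68), ([361.5, 165.6], 0.5)]
s comb_orange [([368.1, 167.1], 0.63)]
```

View pics/w7.png

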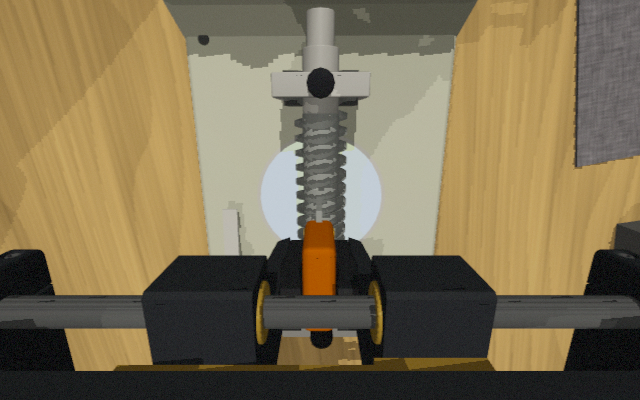

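View pics/s7.png

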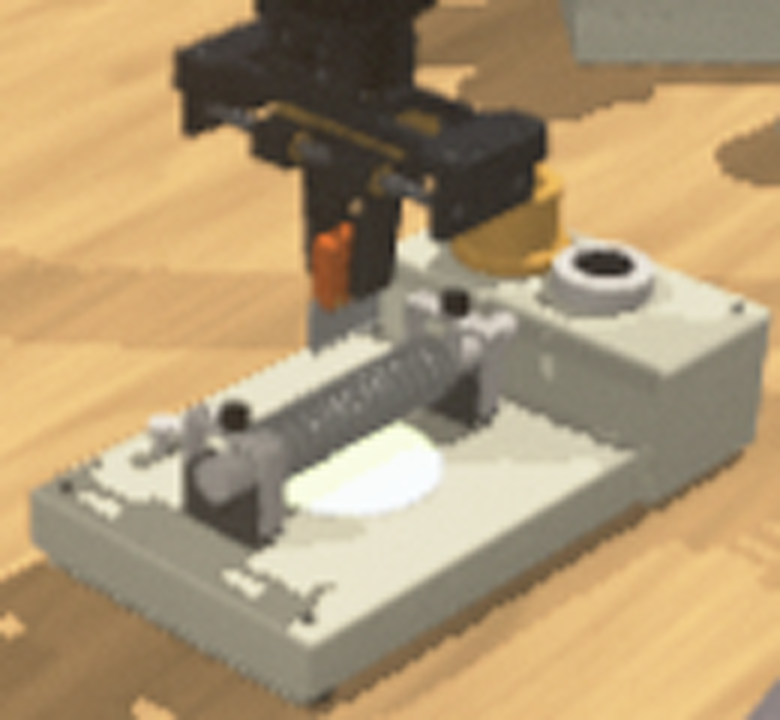

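View pics/t7.png

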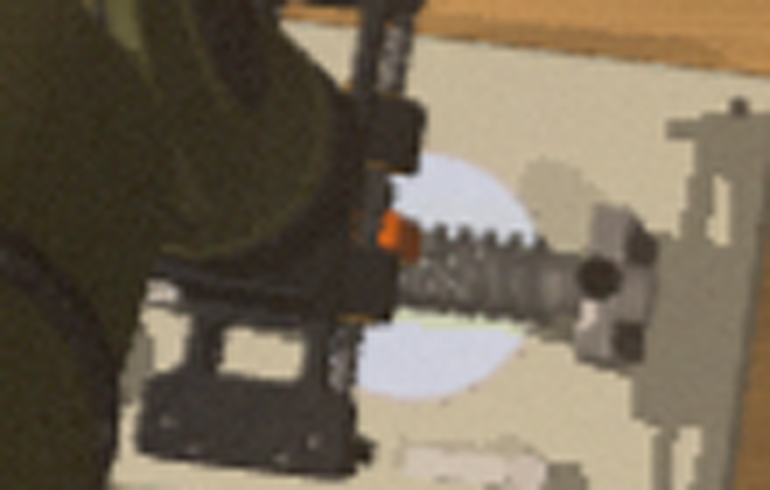

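Run:
```python
from h import *
import pickle
np.set_printoptions(precision=4,suppress=True)
p,t,q=pickle.load(open("p7.pkl","rb"))
save(p,"w7c",(270,60,370,260),3)
for n,im in (("wrist",p),("top",t),("scene",q)):
    w=cloud(im); 
    m=(w[...,2]>.075)&(w[...,2]<.104)&(abs(w[...,0]-.56)<.05)&(w[...,1]>.125)&(w[...,1]<.25)
    P=w[m]; 
    # rotate to stand frame, yaw -6
    a=np.radians(-6); R=np.array([[np.cos(a),np.sin(a)],[-np.sin(a),np.cos(a)]])
    L=(P[:,:2]-[.558,.187])@R.T
    # fit cylinder r=18 on upper-envelope points: x0,z0 by robust
    from scipy.optimize import least_squares
    def f(v): return np.clip(np.hypot(L[:,0]-v[0]-v[2]*L[:,1],P[:,2]-v[1])-.018,-.006,.004)
    res=[least_squares(f,[x0,.0825,0],loss="soft_l1",f_scale=.001) for x0 in (-.003,0,.003)]
    r=min(res,key=lambda r:r.cost); print(n,len(P),r.x, "ymin/max",L[:,1].min(),L[:,1].max(), "xrange",np.percentile(L[:,0],[1,99]),"ztop",np.percentile(P[:,2],[98,99.5]))
```

```text
wrist 4346 [ 0.0012  0.0779 -0.0006] ymin/max -0.02342559960974343 0.06434165643302683 xrange [-0.0163  0.0189] ztop [0.0974 0.0979]
top 223 [0.0033 0.0763 0.0101] ymin/max -0.06206116575115614 0.0015695404871986598 xrange [-0.015   0.0198] ztop [0.0977 0.0983]
scene 308 [-0.002   0.0788 -0.0032] ymin/max -0.06089981203050573 0.06311418950612113 xrange [-0.0125  0.0193] ztop [0.1003 0.1008]
```

View pics/w7c.png

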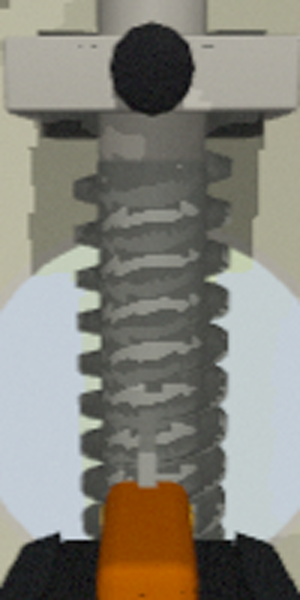

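Run:
```python
from h import *
import pickle
np.set_printoptions(precision=4,suppress=True)
p,t,q=pickle.load(open("p7.pkl","rb"))
w=cloud(p); a=np.radians(-6); R=np.array([[np.cos(a),np.sin(a)],[-np.sin(a),np.cos(a)]])
L=(w[...,:2]-[.558,.187])@R.T
for lo in (-.004,-.0005,.003):
  m=(L[...,0]>lo+.0005)&(L[...,0]<lo+.0025)&(w[...,2]>.08)&(w[...,2]<.105)&(L[...,1]>.008)&(L[...,1]<.068)
  y=L[...,1][m];z=w[...,2][m]
  b=np.round(y*1000).astype(int)
  print(lo,[(k,round(float(np.median(z[b==k])*1000),1)) for k in sorted(set(b))])
  Y=y[y<.055];Z=z[y<.055]
  A=np.c_[np.cos(2*np.pi*Y/.01),np.sin(2*np.pi*Y/.01),np.ones_like(Y)]
  c=np.linalg.lstsq(A,Z,rcond=None)[0]; print("amp",np.hypot(c[0],c[1]),"crest at y=",np.degrees(np.arctan2(c[1],c[0]))/36,"mm mod 10")
```

```text
-0.004 [(np.int64(8), 96.2), (np.int64(9), 95.9), (np.int64(10), 96.7), (np.int64(11), 95.9), (np.int64(12), 95.7), (np.int64(13), 96.1), (np.int64(14), 95.9), (np.int64(15), 95.9), (np.int64(16), 96.1), (np.int64(17), 96.3), (np.int64(18), 95.9), (np.int64(19), 96.2), (np.int64(20), 95.5), (np.int64(21), 95.9), (np.int64(22), 96.3), (np.int64(23), 96.0), (np.int64(24), 96.4), (np.int64(25), 95.9), (np.int64(26), 95.9), (np.int64(27), 95.5), (np.int64(28), 95.9), (np.int64(29), 96.1), (np.int64(30), 96.8), (np.int64(31), 96.4), (np.int64(32), 95.9), (np.int64(33), 96.3), (np.int64(34), 95.6), (np.int64(35), 96.0), (np.int64(36), 96.0), (np.int64(37), 96.1), (np.int64(38), 95.2), (np.int64(39), 95.8), (np.int64(40), 95.3), (np.int64(41), 95.7), (np.int64(42), 95.9), (np.int64(43), 96.2), (np.int64(44), 96.1), (np.int64(45), 95.5), (np.int64(46), 95.7), (np.int64(47), 96.0), (np.int64(48), 95.7), (np.int64(49), 95.4), (np.int64(50), 95.5), (np.int64(51), 96.5), (np.int64(52), 95.8), (np.int64(53), 95.9), (np.int64(54), 96.3), (np.int64(55), 96.3), (np.int64(56), 96.3), (np.int64(57), 9
[... 2293 characters left out ...]
nt64(40), 96.0), (np.int64(41), 95.9), (np.int64(42), 95.6), (np.int64(43), 96.2), (np.int64(44), 96.1), (np.int64(45), 96.0), (np.int64(46), 96.3), (np.int64(47), 96.6), (np.int64(48), 95.8), (np.int64(49), 95.8), (np.int64(50), 96.1), (np.int64(51), 96.5), (np.int64(52), 96.5), (np.int64(53), 96.2), (np.int64(54), 95.7), (np.int64(55), 96.4), (np.int64(56), 96.4), (np.int64(57), 96.4), (np.int64(58), 96.0), (np.int64(59), 96.0), (np.int64(60), 96.4), (np.int64(61), 96.7), (np.int64(62), 95.8), (np.int64(63), 96.4), (np.int64(64), 95.9), (np.int64(65), 96.0), (np.int64(66), 95.5), (np.int64(67), 95.7), (np.int64(68), 96.3)]
amp 0.00018632941822071096 crest at y= -3.549623238023669 mm mod 10
```

Run:
```python
from h import *
import pickle
np.set_printoptions(precision=4,suppress=True)
p,t,q=pickle.load(open("p7.pkl","rb"))
T=p["world_from_camera"]; Ti=np.linalg.inv(T); a=np.radians(-6)
ex=np.array([np.cos(a),np.sin(a),0]); ey=np.array([-np.sin(a),np.cos(a),0])
g=cv2.cvtColor(p["img"],cv2.COLOR_RGB2GRAY).astype(np.float32)
for zc in (.0965,.1005):
    ys=np.arange(.012,.056,.00025); prof=np.zeros_like(ys)
    for dx in np.arange(-.004,.0071,.001):
        pts=np.array([.558,.187,0])+ey*ys[:,None]+ex*dx+[0,0,1]*np.array(zc)
        # helix shift: crest y increases with x (RH)
        pts=pts+ey*(.01*(dx-.0012)/(2*np.pi*.018))
        c=pts@Ti[:3,:3].T+Ti[:3,3]; u=p["cx"]+p["fx"]*c[:,0]/c[:,2]; v=p["cy"]+p["fy"]*c[:,1]/c[:,2]
        prof+=cv2.remap(g,u.astype(np.float32)[None],v.astype(np.float32)[None],cv2.INTER_LINEAR)[0]
    prof/=11
    m=(ys>.022); k=np.fft
    A=np.c_[np.cos(2*np.pi*ys/.01),np.sin(2*np.pi*ys/.01),np.ones_like(ys),ys]
    c=np.linalg.lstsq(A[m],prof[m],rcond=None)[0]; print(zc,"amp",np.hypot(c[0],c[1]),"bright at",np.degrees(np.arctan2(c[1],c[0]))/36)
    print([(round(y*1000,1),int(b)) for y,b in zip(ys[::4],prof[::4])])
```

```text
0.0965 amp 18.853057272084012 bright at -0.06727141316570114
[(np.float64(12.0), 122), (np.float64(13.0), 116), (np.float64(14.0), 115), (np.float64(15.0), 113), (np.float64(16.0), 104), (np.float64(17.0), 105), (np.float64(18.0), 137), (np.float64(19.0), 150), (np.float64(20.0), 141), (np.float64(21.0), 137), (np.float64(22.0), 112), (np.float64(23.0), 109), (np.float64(24.0), 113), (np.float64(25.0), 113), (np.float64(26.0), 100), (np.float64(27.0), 98), (np.float64(28.0), 128), (np.float64(29.0), 149), (np.float64(30.0), 154), (np.float64(31.0), 147), (np.float64(32.0), 104), (np.float64(33.0), 110), (np.float64(34.0), 115), (np.float64(35.0), 110), (np.float64(36.0), 97), (np.float64(37.0), 96), (np.float64(38.0), 110), (np.float64(39.0), 150), (np.float64(40.0), 153), (np.float64(41.0), 125), (np.float64(42.0), 105), (np.float64(43.0), 113), (np.float64(44.0), 115), (np.float64(45.0), 106), (np.float64(46.0), 97), (np.float64(47.0), 96), (np.float64(48.0), 123), (np.float64(49.0), 153), (np.float64(50.0), 151), (np.float64(51.0), 105), (np.float64(52.0), 110), (np.float64(53.0),
[... 509 characters left out ...]
 99), (np.float64(28.0), 99), (np.float64(29.0), 133), (np.float64(30.0), 151), (np.float64(31.0), 154), (np.float64(32.0), 136), (np.float64(33.0), 103), (np.float64(34.0), 113), (np.float64(35.0), 115), (np.float64(36.0), 104), (np.float64(37.0), 97), (np.float64(38.0), 97), (np.float64(39.0), 125), (np.float64(40.0), 153), (np.float64(41.0), 146), (np.float64(42.0), 107), (np.float64(43.0), 108), (np.float64(44.0), 115), (np.float64(45.0), 112), (np.float64(46.0), 99), (np.float64(47.0), 96), (np.float64(48.0), 101), (np.float64(49.0), 149), (np.float64(50.0), 154), (np.float64(51.0), 123), (np.float64(52.0), 104), (np.float64(53.0), 114), (np.float64(54.0), 115), (np.float64(55.0), 111)]
```

carry_out(
  linear=[
    [0.0008,-0.0041,-0.01],
    [0.0008,-0.0041,-0.018],
    [0.0008,-0.0041,-0.018],
    [0.0008,-0.0041,-0.018],
    [0.0008,-0.0041,-0.018],
  ],
  roll=[0,0,0,0,0],
)

```text
clock: 10.5
tool_pos: [0.5597, 0.1834, 0.1216]
eef_rot: [0.743, 0.669, 0.001, -0.002]
contact_force: [0.2, 0.7, -0.9]
opening: 0.156
```

```bash
cat > st.py <<'E'
from plant import status;s=status.get_state();import math,numpy as np
np.set_printoptions(precision=4,suppress=True)
t=s['tool_pos'];a=math.radians(-6);d=t[:2]-[.558,.187]
print(s['clock'],t,"L",d[0]*math.cos(a)+d[1]*math.sin(a),-d[0]*math.sin(a)+d[1]*math.cos(a),"yaw",2*math.degrees(math.atan2(s['eef_rot'][1],s['eef_rot'][0])),s['eef_rot'][2:],"F",s['contact_force'],"M",s['moment'],s['opening'])
E
python3 st.py
```

```text
10.5 [0.5597 0.1834 0.1216] L 0.0020923506779928934 -0.003429145165353652 yaw 84.03064953324694 [ 0.0005 -0.0017] F [ 0.193   0.7174 -0.9067] M [-0.0363  0.037  -0.0091] 0.1561806719433251
```

carry_out(
  linear=[
    [-0.0009,-0.0005,-0.003],
    [-0.0009,-0.0005,-0.003],
    [-0.0009,-0.0005,-0.003],
  ],
  roll=[0,0,0],
)

```text
clock: 10.75
tool_pos: [0.5587, 0.1829, 0.1186]
eef_rot: [0.743, 0.669, 0.0, -0.002]
contact_force: [0.9, -0.0, -0.9]
opening: 0.151
```

```bash
python3 st.py
```

```text
10.75 [0.5587 0.1829 0.1186] L 0.001107344923264471 -0.004054908445047133 yaw 84.03148628945075 [ 0.0004 -0.0017] F [ 0.9054 -0.0456 -0.8527] M [-0.0924  0.1053 -0.0139] 0.1507777356636772
```

carry_out(
  linear=[
    [0,0,-0.001],
    [0,0,-0.002],
    [0,0,-0.003],
    [0,0,-0.003],
  ],
  roll=[0,0,0,0],
)

```text
clock: 11.08
tool_pos: [0.5587, 0.1829, 0.1155]
eef_rot: [0.743, 0.669, 0.001, -0.002]
contact_force: [0.2, -0.0, 0.2]
opening: 0.156
```

carry_out(
  linear=[
    [0,0,-0.001],
    [0,0,-0.0015],
    [0,0,-0.0015],
  ],
  roll=[0,0,0],
)

```text
clock: 11.33
tool_pos: [0.5589, 0.183, 0.1151]
eef_rot: [0.743, 0.669, 0.001, -0.002]
contact_force: [-2.5, -0.2, 8.4]
opening: 0.156
```

```bash
python3 st.py
```

```text
11.3333 [0.5589 0.183  0.1151] L 0.0013376217077745516 -0.003903880280238703 yaw 84.02558624114222 [ 0.0009 -0.0017] F [-2.5041 -0.1591  8.4184] M [-0.1194  0.5815  0.0123] 0.15557468370144784
```

carry_out(
  linear=[
    [0.0001,0.0005,-0.0004],
    [0.0001,0.001,-0.0006],
    [0.0001,0.001,-0.0006],
  ],
  roll=[0,0,0],
)

```text
clock: 11.58
tool_pos: [0.559, 0.1833, 0.1152]
eef_rot: [0.743, 0.669, 0.001, -0.001]
contact_force: [-1.8, -1.0, 7.6]
opening: 0.153
```

carry_out(
  linear=[
    [0.0001,0.0005,-0.0004],
    [0.0001,0.001,-0.0006],
    [0.0001,0.001,-0.0006],
  ],
  roll=[0,0,0],
)

```text
clock: 11.83
tool_pos: [0.559, 0.1833, 0.1152]
eef_rot: [0.743, 0.669, 0.0, -0.001]
contact_force: [-2.0, -2.3, 6.8]
opening: 0.157
```

```bash
python3 st.py
```

```text
11.8333 [0.559  0.1833 0.1152] L 0.0013813891803509002 -0.0035611555355784994 yaw 83.96171359802243 [ 0.0002 -0.0011] F [-1.9729 -2.337   6.7854] M [-0.5575  0.6392 -0.0502] 0.15721362191373808
```

carry_out(
  linear=[
    [-0.0003,0.001,0.0],
    [-0.0003,0.002,-0.0002],
    [-0.0003,0.002,-0.0003],
  ],
  roll=[0,0,0],
)

```text
clock: 12.08
tool_pos: [0.559, 0.1842, 0.1153]
eef_rot: [0.744, 0.669, -0.0, -0.0]
contact_force: [-1.3, -2.6, 6.6]
opening: 0.152
```

```bash
python3 st.py
```

```text
12.0833 [0.559  0.1842 0.1153] L 0.0013204427642505587 -0.002692867257917456 yaw 83.92114574103805 [-0.0001 -0.0004] F [-1.2662 -2.6258  6.6132] M [-0.9098  0.4319  0.0016] 0.15217349332215235
```

carry_out(
  linear=[
    [-0.0001,0.001,0.0],
    [-0.0001,0.002,-0.0002],
    [-0.0001,0.002,-0.0003],
  ],
  roll=[0,0,0],
)

```text
clock: 12.33
tool_pos: [0.5593, 0.1853, 0.1154]
eef_rot: [0.744, 0.668, -0.0, 0.0]
contact_force: [-1.2, -2.8, 7.0]
opening: 0.156
```

```bash
python3 st.py
```

```text
12.3333 [0.5593 0.1853 0.1154] L 0.0015033355469482824 -0.0015445832944390378 yaw 83.886987602703 [-0.0002  0.0002] F [-1.2471 -2.7674  6.9734] M [-0.808   0.3399 -0.006 ] 0.15639767945677155
```

carry_out(
  linear=[
    [-0.0001,0.001,0.0],
    [-0.0001,0.002,-0.0002],
    [-0.0001,0.002,-0.0003],
  ],
  roll=[0,0,0],
)

```text
clock: 12.58
tool_pos: [0.5597, 0.1872, 0.1153]
eef_rot: [0.744, 0.668, -0.0, 0.001]
contact_force: [-0.8, -3.2, 5.2]
opening: 0.156
```

```bash
python3 st.py
```

```text
12.5833 [0.5597 0.1872 0.1153] L 0.0016631608205772961 0.0003610037579822147 yaw 83.88465242494459 [-0.      0.0006] F [-0.7705 -3.2347  5.2483] M [-0.6595  0.1798  0.0187] 0.1556582308874467
```

carry_out(
  linear=[
    [-0.0005,0.0005,0.0],
    [-0.0005,0.001,-0.0003],
    [-0.0005,0.0013,-0.0005],
  ],
  roll=[0,0,0],
)

```text
clock: 12.83
tool_pos: [0.5588, 0.1897, 0.1143]
eef_rot: [0.743, 0.669, 0.0, -0.0]
contact_force: [-0.6, 0.2, -0.0]
opening: 0.158
```

```bash
python3 st.py
```

```text
12.8333 [0.5588 0.1897 0.1143] L 0.0005392321520736674 0.002789595457321614 yaw 83.94031254847397 [ 0.0001 -0.    ] F [-0.5553  0.2334 -0.0095] M [-0.0228  0.0664  0.0534] 0.15779813010988217
```

carry_out(
  linear=[
    [-0.0003,0.0005,0.0],
    [-0.0003,0.001,-0.0003],
    [-0.0003,0.0015,-0.0005],
  ],
  roll=[0,0,0],
)

```text
clock: 13.08
tool_pos: [0.5581, 0.1915, 0.1134]
eef_rot: [0.743, 0.669, -0.0, -0.0]
contact_force: [-1.0, -0.1, -0.5]
opening: 0.155
```

```bash
python3 st.py
```

```text
13.0833 [0.5581 0.1915 0.1134] L -0.0003435636697618008 0.004514389733587011 yaw 83.96620870831921 [-0.0002 -0.0003] F [-1.0136 -0.0977 -0.4855] M [-0.2652  0.1031 -0.0155] 0.15502106821209327
```

carry_out(
  linear=[
    [0.0008,-0.0003,0.0],
    [0.0015,-0.0005,-0.0005],
    [0.0015,-0.0005,-0.001],
    [0.0015,-0.0005,-0.0015],
  ],
  roll=[0,0,0,0],
)

```text
clock: 13.42
tool_pos: [0.5598, 0.191, 0.1119]
eef_rot: [0.743, 0.669, -0.0, -0.0]
contact_force: [-0.7, -0.5, -0.7]
opening: 0.153
```

```bash
python3 st.py
```

```text
13.4167 [0.5598 0.191  0.1119] L 0.0013875013444603016 0.004189379080981664 yaw 83.96139039679731 [-0.     -0.0002] F [-0.7156 -0.4723 -0.6711] M [-0.1596  0.0229 -0.0066] 0.15284738105908593
```

Already 3.4 mm into the grooves with no force on the tool, so I'll keep going down gently to the seat.

carry_out(
  linear=[
    [0,0,-0.0005],
    [0,0,-0.001],
    [0,0,-0.0015],
    [0,0,-0.0015],
  ],
  roll=[0,0,0,0],
)

```text
clock: 13.75
tool_pos: [0.56, 0.1908, 0.1108]
eef_rot: [0.743, 0.669, 0.0, -0.0]
contact_force: [-0.6, -1.3, 3.2]
opening: 0.154
```

```bash
python3 st.py
```

```text
13.75 [0.56   0.1908 0.1108] L 0.0015501259087931673 0.003972047949078221 yaw 83.94213144217525 [ 0.0001 -0.0001] F [-0.552  -1.2739  3.1531] M [-0.2877  0.1915 -0.0384] 0.15449999609566326
```

carry_out(
  linear=[
    [0,-0.0003,-0.0004],
    [0,-0.0003,-0.0008],
    [0,-0.0003,-0.0009],
  ],
  roll=[0,0,0],
)

```text
clock: 14.0
tool_pos: [0.56, 0.1907, 0.1106]
eef_rot: [0.743, 0.669, 0.0, -0.0]
contact_force: [-1.2, -0.5, 8.9]
opening: 0.156
```

```bash
python3 st.py
```

```text
14.0 [0.56   0.1907 0.1106] L 0.0016207031285882761 0.003920462911991189 yaw 83.94617076021981 [ 0.0004 -0.0002] F [-1.212  -0.5332  8.9396] M [-0.207   0.6567  0.0451] 0.15591610933288935
```

```bash
python3 - <<'E'
from h import *
p=snapshot("wrist"); save(p,"w8",(270,60,370,260),3); q=snapshot("scene"); save(q,"s8",(335,130,415,210),9)
E
python3 st.py
```

```text
14.1 [0.56   0.1907 0.1106] L 0.0015802724603511226 0.0039303813122965724 yaw 83.94818494673761 [ 0.0004 -0.0002] F [-2.6823 -0.8551  8.5776] M [-0.1992  0.5393 -0.0053] 0.15803347046414085
```

View pics/w8.png

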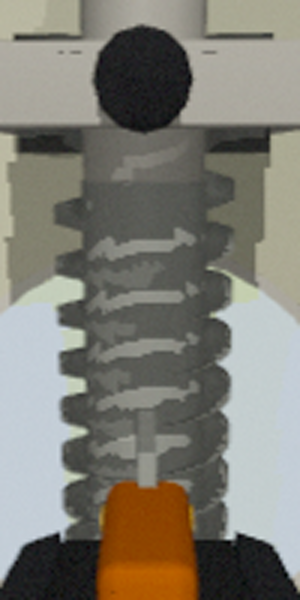

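View pics/s8.png

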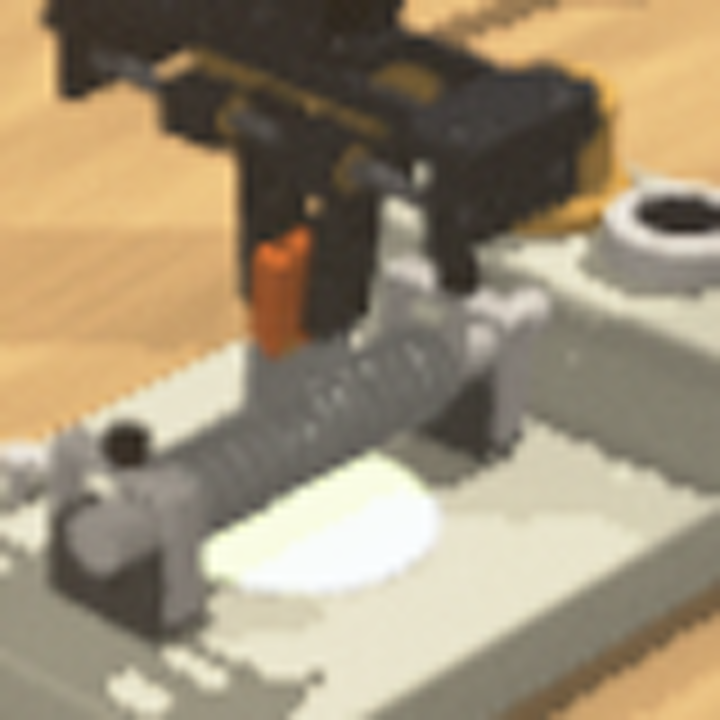

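```bash
cat > slope.py <<'E'
from h import *
import pickle
def sl(p,pos,ang,zr):
    w=cloud(p); hsv=cv2.cvtColor(p["img"],cv2.COLOR_RGB2HSV)
    m=(hsv[...,0]<16)&(hsv[...,1]>200)
    P=w[m]; a=np.radians(ang); e=np.array([np.cos(a),np.sin(a)]); n=np.array([-e[1],e[0]])
    d=P[:,:2]-pos[:2]; u=d@e; v=d@n
    k=(abs(u)<.024)&(abs(v)<.009)&(P[:,2]>zr-.004)&(P[:,2]<zr+.004); u,z=u[k],P[k,2]
    for _ in range(5):
        c=np.polyfit(u,z,1); r=z-np.polyval(c,u); g=abs(r)<.0015; u,z=u[g],z[g]
    print(len(u),"u",u.min(),u.max(),"slope mm/40mm",c[0]*40,"z0",c[1])
s=status.get_state(); p=snapshot("wrist")
sl(p,s["tool_pos"],84,.1597)
p7=pickle.load(open("p7.pkl","rb"))[0]
sl(p7,np.array([.558,.187,0]),84,.1875)
E
python3 slope.py; python3 st.py
```

```text
1332 u -0.019878856673602802 0.019035667940846983 slope mm/40mm -0.879396952037059 z0 0.1609083411512545
1336 u -0.020179061673916816 0.018819779744267306 slope mm/40mm -0.6825794220435017 z0 0.1886003822295204
14.15 [0.56   0.1908 0.1107] L 0.001613143119673972 0.003947964980639351 yaw 83.94605223257557 [ 0.0004 -0.0002] F [-2.1454 -0.4135  8.359 ] M [-0.1443  0.5309 -0.0256] 0.15572215300908346
```

Run:
```python
from h import *
import pickle
for nm,p in (("p7",pickle.load(open("p7.pkl","rb"))[0]),("now",snapshot("wrist"))):
    w=cloud(p).reshape(-1,3)
    a=np.radians(84); e=np.array([np.cos(a),np.sin(a)]); n=np.array([-e[1],e[0]])
    for zc,lab in ((0,"bench"),(.0505,"deck")):
        k=(abs(w[:,2]-zc)<.008); P=w[k]; u=(P[:,:2]-[.56,.19])@e; v=(P[:,:2]-[.56,.19])@n
        A=np.c_[u,v,np.ones_like(u)]; g=np.ones(len(u),bool)
        for _ in range(8):
            c=np.linalg.lstsq(A[g],P[g,2],rcond=None)[0]; g=abs(P[:,2]-A@c)<.0025
        print(nm,lab,g.sum(),"slope mm/40 along,across",c[:2]*40,"z",c[2])
```

```text
p7 bench 107889 slope mm/40 along,across [ 0.05227261 -0.03403373] z 0.001524810057398262
p7 deck 42275 slope mm/40 along,across [-0.04093359 -0.00525634] z 0.052309330607675425
now bench 100068 slope mm/40 along,across [ 0.04082385 -0.02507381] z 0.0014691942939667108
now deck 48522 slope mm/40 along,across [-0.05167402 -0.01087315] z 0.0523323260856863
```

```bash
sed -i 's/abs(u)<.024/abs(u)<.014/' slope.py; python3 slope.py; python3 st.py
```

```text
1048 u -0.0028138481940411532 0.013991046704668579 slope mm/40mm 0.07930239872945768 z0 0.16087781220302613
1032 u -0.0028121048835163414 0.0139720581775013 slope mm/40mm 0.18489202815013459 z0 0.18857024162276595
14.25 [0.56   0.1907 0.1107] L 0.00163400141576218 0.003919465868174006 yaw 83.94502478613904 [ 0.0004 -0.0002] F [-1.9638 -0.5892  7.466 ] M [-0.2305  0.5654  0.0062] 0.15450620207745974
```

carry_out(
  linear=[
    [0,0,-0.0012],
    [0,0,-0.0014],
    [0,0,-0.0014],
    [0,0,-0.0014],
  ],
  roll=[0,0,0,0],
)

```text
clock: 14.58
tool_pos: [0.5601, 0.1908, 0.1106]
eef_rot: [0.743, 0.669, 0.001, -0.0]
contact_force: [-3.1, -1.3, 12.1]
opening: 0.154
```

```bash
python3 st.py
```

```text
14.5833 [0.5601 0.1908 0.1106] L 0.001653693054744363 0.003945529752507062 yaw 83.9413350569698 [ 0.0007 -0.0002] F [-3.0706 -1.2832 12.0534] M [-0.3515  0.8252 -0.0228] 0.15384348224613908
```

carry_out(
  linear=[
    [-0.0003,0.0006,-0.0001],
    [-0.0003,0.0012,-0.0003],
    [-0.0003,0.0012,-0.0004],
  ],
  roll=[0,0,0],
)

```text
clock: 14.83
tool_pos: [0.5599, 0.1909, 0.1107]
eef_rot: [0.744, 0.668, 0.0, 0.0]
contact_force: [-2.7, -2.8, 8.4]
opening: 0.155
```

```bash
python3 st.py
```

```text
14.8333 [0.5599 0.1909 0.1107] L 0.0015204340010480113 0.004110114856886335 yaw 83.89711471303178 [0.0005 0.0003] F [-2.6791 -2.7714  8.3682] M [-0.7713  0.4791  0.0081] 0.15485749490082168
```

carry_out(
  linear=[
    [-0.0003,-0.001,-0.0001],
    [-0.0003,-0.0018,-0.0003],
    [-0.0003,-0.0018,-0.0004],
  ],
  roll=[0,0,0],
)

```text
clock: 15.08
tool_pos: [0.56, 0.1903, 0.1106]
eef_rot: [0.744, 0.669, 0.001, -0.0]
contact_force: [-1.8, 1.3, 6.4]
opening: 0.154
```

```bash
python3 st.py
```

```text
15.0833 [0.56   0.1903 0.1106] L 0.0016077537886674206 0.0034810616318238234 yaw 83.9352745193992 [ 0.0013 -0.    ] F [-1.8233  1.2685  6.4488] M [ 0.0169  0.3676 -0.0339] 0.15378187787172842
```

The leaf slid 0.6 mm along the spindle at constant height and sits 4.6 mm below the riding height, so it is resting on the crests and seated. Now I'll hold it there.

carry_out(
  linear=[
    [0,0.0004,-0.0008],
    [0,0.0004,-0.0008],
    [0,0.0004,-0.0008],
    [0,0.0004,-0.0008],
    [0,0.0004,-0.0008],
    [0,0.0004,-0.0008],
    [0,0.0004,-0.0008],
    [0,0.0004,-0.0008],
  ],
  roll=[0,0,0,0,0,0,0,0],
)

```text
clock: 15.75
tool_pos: [0.56, 0.1904, 0.1106]
eef_rot: [0.744, 0.669, 0.001, 0.0]
contact_force: [-1.9, -1.4, 10.1]
opening: 0.153
```

carry_out(
  linear=[
    [0,0,-0.0008],
    [0,0,-0.0008],
    [0,0,-0.0008],
    [0,0,-0.0008],
    [0,0,-0.0008],
    [0,0,-0.0008],
    [0,0,-0.0008],
    [0,0,-0.0008],
  ],
  roll=[0,0,0,0,0,0,0,0],
)

```text
clock: 16.42
tool_pos: [0.56, 0.1904, 0.1106]
eef_rot: [0.744, 0.669, 0.002, 0.0]
contact_force: [-2.5, -0.9, 10.6]
opening: 0.156
```

```bash
python3 slope.py|head -1; python3 st.py
```

```text
1038 u -0.0028614963637568634 0.013951209495070104 slope mm/40mm 0.2985748063619982 z0 0.16077297034078897
16.4667 [0.5601 0.1904 0.1106] L 0.0016881861294924213 0.003550373558806803 yaw 83.91078367347974 [0.0015 0.0001] F [-2.6631 -1.0489 11.0088] M [-0.3384  0.6237 -0.034 ] 0.15363840522475422
```

carry_out(
  linear=[
    [-0.0004,0.0001,0.0004],
    [-0.0004,0.0001,-0.0003],
    [-0.0004,0.0001,-0.0004],
    [-0.0004,0.0001,-0.0004],
    [-0.0004,0.0001,-0.0004],
    [-0.0004,0.0001,-0.0004],
    [-0.0004,0.0001,-0.0004],
    [-0.0004,0.0001,-0.0004],
  ],
  roll=[0,0,0,0,0,0,0,0],
)

```text
clock: 17.13
tool_pos: [0.5597, 0.1907, 0.1106]
eef_rot: [0.744, 0.669, 0.002, -0.0]
contact_force: [-1.7, -0.1, 8.2]
opening: 0.157
```

```bash
python3 slope.py|head -1; python3 st.py
```

```text
1038 u -0.002829270031123797 0.013998892251354941 slope mm/40mm 0.27288733551092603 z0 0.16084747931769167
17.1833 [0.5597 0.1907 0.1106] L 0.0013422048824870282 0.003859115627089176 yaw 83.92153242883505 [ 0.0018 -0.    ] F [-2.3535 -0.7672  8.3088] M [-0.1921  0.4728 -0.0266] 0.1548071824690072
```

carry_out(
  linear=[
    [0,0,-0.0005],
    [0,0,-0.0005],
    [0,0,-0.0005],
    [0,0,-0.0005],
    [0,0,-0.0005],
    [0,0,-0.0005],
    [0,0,-0.0005],
    [0,0,-0.0005],
  ],
  roll=[0,0,0,0,0,0,0,0],
)

```text
clock: 17.85
tool_pos: [0.5598, 0.1907, 0.1106]
eef_rot: [0.744, 0.669, 0.002, -0.0]
contact_force: [-2.2, -1.2, 8.3]
opening: 0.153
```

carry_out(
  linear=[
    [0,0,-0.0005],
    [0,0,-0.0005],
    [0,0,-0.0005],
    [0,0,-0.0005],
    [0,0,-0.0005],
    [0,0,-0.0005],
    [0,0,-0.0005],
    [0,0,-0.0005],
  ],
  roll=[0,0,0,0,0,0,0,0],
)

```text
clock: 18.52
tool_pos: [0.5597, 0.1908, 0.1106]
eef_rot: [0.744, 0.669, 0.002, -0.0]
contact_force: [-1.1, -1.6, 9.9]
opening: 0.156
```

```bash
python3 slope.py|head -1; python3 st.py
```

```text
1062 u -0.0029004378072914976 0.013978678765707 slope mm/40mm 0.026822510766885577 z0 0.16083870267057773
18.5667 [0.5598 0.1908 0.1106] L 0.0013550106985833247 0.003934804018217944 yaw 83.92322600716692 [ 0.0019 -0.0001] F [-2.3268 -1.1844  9.077 ] M [-0.3387  0.505   0.0171] 0.15405915032698736
```

carry_out(
  linear=[
    [0,0,0.003],
    [0,0,0.008],
    [0,0,0.02],
    [0,0,0.04],
    [0,0,0.06],
    [0,0,0.06],
    [0,0,0.06],
  ],
  roll=[0,0,0,0,0,0,0],
)

```text
clock: 19.15
tool_pos: [0.5604, 0.1912, 0.1712]
eef_rot: [0.744, 0.669, 0.003, 0.0]
contact_force: [-0.9, -0.2, -1.2]
opening: 0.159
```

```bash
python3 st.py
```

```text
19.15 [0.5604 0.1912 0.1712] L 0.0019371119032598775 0.004399049789732013 yaw 83.93042422325206 [0.003  0.0002] F [-0.9148 -0.151  -1.2013] M [-0.0791  0.1384  0.0122] 0.15920030663993
```

carry_out(
  linear=[
    [-0.0787,-0.3359,0],
    [-0.0787,-0.3359,0],
    [-0.0787,-0.3359,0],
    [-0.0787,-0.3359,0],
    [-0.0787,-0.3359,0],
    [-0.0787,-0.3359,0],
    [-0.0787,-0.3359,0],
    [-0.0787,-0.3359,0],
  ],
  roll=[-0.12,-0.24,-0.36,-0.48,-0.6,-0.72,-0.84,-0.96],
)

```text
clock: 19.82
tool_pos: [0.4826, -0.1353, 0.1701]
eef_rot: [0.969, 0.247, 0.001, 0.001]
contact_force: [0.5, -1.7, -1.7]
opening: 0.157
```

```bash
python3 st.py
```

```text
19.8167 [ 0.4826 -0.1353  0.1701] L -0.04125661321556982 -0.32839689394868216 yaw 28.619588748357373 [0.0015 0.0011] F [ 0.4519 -1.7202 -1.6807] M [-0.0531  0.1132 -0.0196] 0.1566025417485232
```

Yaw still has 19° to go (-0.332 rad). I'll come down to about rep z = 0.06, so the tips are near 0.045, above the rack top.

carry_out(
  linear=[
    [-0.0009,-0.0094,-0.03],
    [-0.0009,-0.0094,-0.06],
    [-0.0009,-0.0094,-0.09],
    [-0.0009,-0.0094,-0.108],
    [-0.0009,-0.0094,-0.108],
    [-0.0009,-0.0094,-0.108],
  ],
  roll=[-0.12,-0.24,-0.332,-0.332,-0.332,-0.332],
)

```text
clock: 20.32
tool_pos: [0.4804, -0.1444, 0.0608]
eef_rot: [0.996, 0.084, -0.0, 0.001]
contact_force: [-0.4, -0.3, 0.0]
opening: 0.153
```

```bash
python3 - <<'E'
from h import *
p=snapshot("wrist"); save(p,"w9"); q=snapshot("scene"); save(q,"s9",(200,150,330,280),5)
E
python3 st.py
```

```text
20.4167 [ 0.482  -0.1449  0.0626] L -0.040860865327240696 -0.33803687385041314 yaw 9.618756429985968 [0.0015 0.0016] F [ 0.3423 -0.2543 -0.3485] M [ 0.0267  0.152  -0.0212] 0.15863472066313056
```

View pics/w9.png

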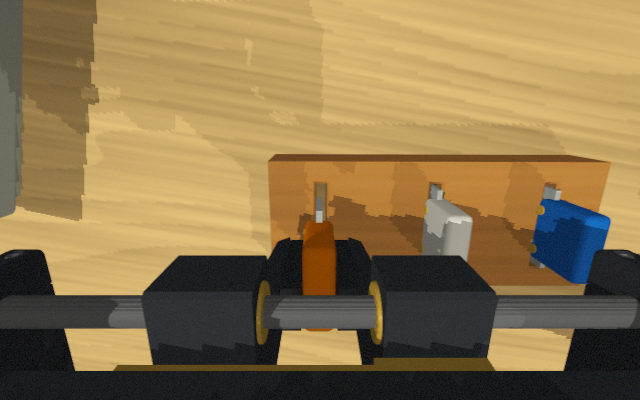

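View pics/s9.png

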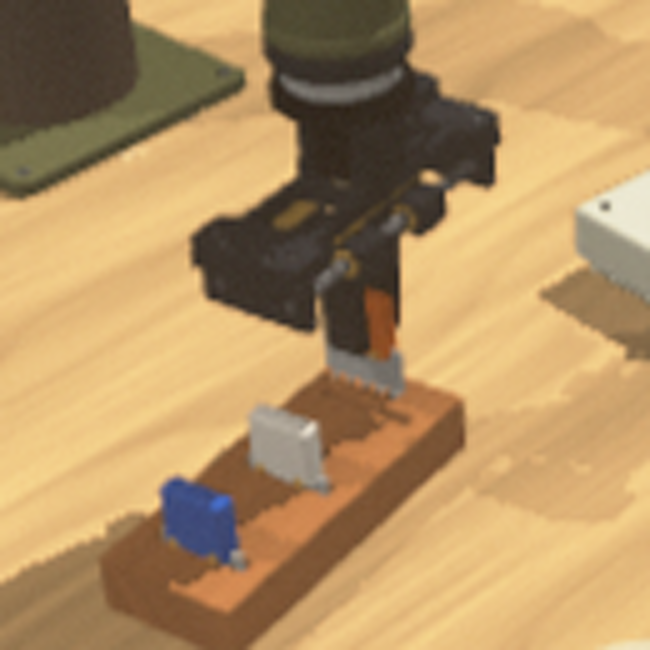

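carry_out(
  linear=[
    [-0.0003,0,-0.006],
    [-0.0003,0,-0.013],
    [-0.0003,0,-0.02],
    [-0.0003,0,-0.02],
  ],
  roll=[0,0,0,0],
)

```text
clock: 20.75
tool_pos: [0.4813, -0.1445, 0.0417]
eef_rot: [0.996, 0.084, 0.001, 0.001]
contact_force: [-0.5, -0.3, -0.6]
opening: 0.156
```

carry_out(
  linear=[
    [0,0,-0.006],
    [0,0,-0.012],
    [0,0,-0.015],
    [0,0,-0.015],
  ],
  roll=[0,0,0,0],
)

```text
clock: 21.08
tool_pos: [0.4809, -0.1444, 0.0259]
eef_rot: [0.996, 0.084, 0.001, 0.001]
contact_force: [-0.2, 0.1, -0.8]
opening: 0.155
```

```bash
python3 st.py
```

```text
21.0833 [ 0.4809 -0.1444  0.0259] L -0.04206789148925955 -0.33762972782151185 yaw 9.627755820773137 [0.0005 0.0009] F [-0.2164  0.095  -0.8355] M [-0.0248  0.1557 -0.0018] 0.15503132265822775
```

carry_out(
  linear=[
    [0,0,-0.0015],
    [0,0,-0.003],
    [0,0,-0.0033],
    [0,0,-0.0033],
  ],
  roll=[0,0,0,0],
)

```text
clock: 21.42
tool_pos: [0.4808, -0.1445, 0.0229]
eef_rot: [0.996, 0.084, 0.001, 0.001]
contact_force: [-0.6, -0.1, 2.1]
opening: 0.156
```

```bash
python3 st.py
```

```text
21.4167 [ 0.4808 -0.1445  0.0229] L -0.04208740553333996 -0.33772934259129606 yaw 9.617624917905852 [0.0006 0.001 ] F [-0.5983 -0.1057  2.1196] M [-0.0124  0.2807  0.0431] 0.15607667001055434
```

The grip rests on the rack at the same z as when I took it (0.0229), at about 2 N. Now I'll open part way and retreat.

carry_out(
  linear=[
    [0,0,0],
    [0,0,0],
    [0,0,0],
    [0,0,0],
    [0,0,0],
  ],
  roll=[0,0,0,0,0],
  gripper=0.42,
)

```text
clock: 21.83
tool_pos: [0.4809, -0.1445, 0.0229]
eef_rot: [0.996, 0.084, 0.001, 0.001]
contact_force: [-0.5, 0.1, -0.3]
opening: 0.418
```

carry_out(
  linear=[
    [0,0,0.01],
    [0,0,0.03],
    [0,0,0.06],
    [0,0,0.1],
    [0,0,0.14],
    [0,0,0.16],
    [0,0,0.16],
  ],
  roll=[0,0,0,0,0,0,0],
)

```text
clock: 22.42
tool_pos: [0.4833, -0.1456, 0.1877]
eef_rot: [0.996, 0.084, 0.005, 0.002]
contact_force: [-0.2, -0.3, 0.3]
opening: 0.421
```

```bash
python3 - <<'E'
from h import *
np.set_printoptions(precision=4,suppress=True)
p=snapshot("wrist"); save(p,"w10",(250,80,530,280),3); q=snapshot("scene"); save(q,"s10"); w=cloud(p)
for n,y0 in (("orange",72),("white",0),("blue",-72)):
    a=np.radians(9.5); c=np.array([.4925,-.216])+y0/1000*np.array([-np.sin(a),np.cos(a)])
    m=(np.hypot(w[...,0]-c[0],w[...,1]-c[1])<.03)&(w[...,2]>.064)&(w[...,2]<.085); P=w[m]
    print(n,m.sum(),np.median(P[:,2]),cv2.minAreaRect((P[:,:2]*1000).astype(np.float32)))
E
python3 st.py
```

```text
orange 623 0.07307482305277219 ((480.0388488769531, -143.62710571289062), (38.951210021972656, 13.242036819458008), 9.765227317810059)
white 691 0.07295378867302782 ((492.5163879394531, -215.88099670410156), (39.54777145385742, 14.493752479553223), 9.145959854125977)
blue 763 0.07274643513683965 ((504.3427734375, -286.269287109375), (39.59040832519531, 14.355226516723633), 9.48982048034668)
22.5167 [ 0.4812 -0.1442  0.1838] L -0.0417662627711074 -0.33737761372468 yaw 9.651251186056262 [0.0016 0.001 ] F [ 0.1983 -0.4396 -0.294 ] M [-0.0006  0.1824  0.0469] 0.41841243919067195
```

View pics/w10.png

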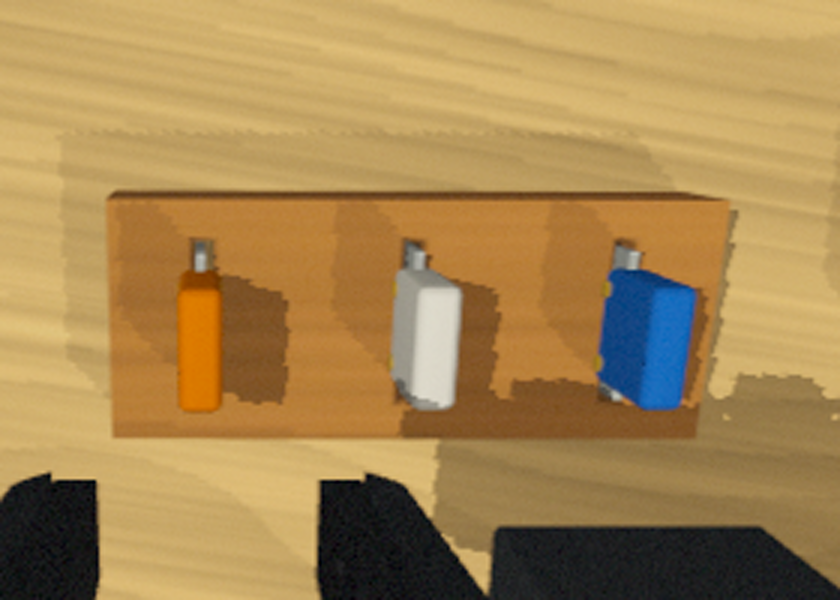

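View pics/s10.png

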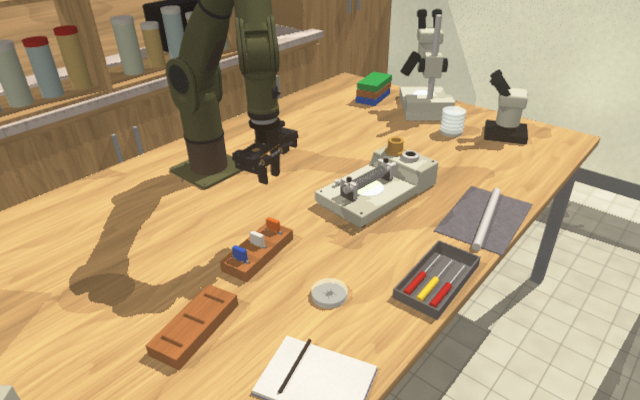

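All three grip tops read z = 0.073, and orange sits at (200,340) in the crop, in its own slot. The nut and dish are where they started, and the gripper is clear.

```bash
python3 -c "
from plant import finish_job; print(finish_job())"
```

```text
the job is handed in; nothing more can be done
None
```

I took the orange comb out of its slot, seated it in the thread, held it there and put it back fully home, then handed the job in at about 22.6 s. No verdict was reported.

- **First grasp missed:** the fingers closed above the grip without visibly moving the comb. The cameras showed the real grasp point about 37 mm above the reported TCP. I allowed for that and the second grasp held at 14 mm.
- **Finding the grooves:** my groove estimate by eye was about 2 mm off, so the teeth first landed on the crests. I slid along the thread by feel until they dropped in.
- **Seat:** the comb sat 4.5–4.7 mm below riding height, against 4.8 mm nominal. It slid 0.6 mm along the thread with no change in height and did not sink further at 12 N.
- **Flatness:** end to end it was level to within about 0.3 mm over 40 mm by camera depth, with about 0.15 mm of noise.
- **Hold:** I held it for over 3 s at about 6–11 N. The highest force read was 12 N; I only saw readings at the end of each move. A small sideways force of 1–3 N stayed on during pressing, which I put down to friction.
- **Return:** the orange grip top reads 73 mm, the same as the white and blue ones and as before I took it out. In the last pictures the other leaves, nut and dish looked undisturbed, and the gripper was clear of everything.

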